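# Clamp a wood block with the loose vise crank

### The job

Take the crank off its wooden stand, fit it fully home on the vise's square spindle and wind it clockwise until the wood block is firmly gripped between the jaws; stop once it is firm, do not overtighten it or force the crank on. Then lift the crank off and put it back on the stand's post, sitting flat, leaving the block gripped and the other things on the bench where they are.

Things in the scene. Friction and masses are not known exactly. Their poses are not given: they have to be found in the camera images.
- vise: Fixed grey vise 120 x 300 mm; origin on the bench under its middle. Its y axis runs along it: gear housing (84 x 92 mm, top z = 58 mm) with the spindle at y = -105 mm, moving jaw with black sprung pad, block, fixed jaw from y = 105 mm. Bed z = 14 mm, jaw tops 58 mm. Spindle clockwise from above moves the jaw 10 mm/rad to +y; its start is not told; 1.3 to 3 rad until the block is gripped.
- spindle_top (a point): Centre of the top of the vise's upright steel spindle, 14 mm square, flats along this frame's x and y, z up, tapered top. It stands 24 mm proud of a round shoulder (52 mm diameter, z = 62 mm) and turns with the crank. 0.55 N m of friction holds it wherever it is left, also against the clamped block.
- crank: Loose steel crank, 0.32 kg, balanced near the hub. Origin: centre of the hub's underside; z up, arm along +x. Hub 46 x 46 mm, z 0 to 36 mm; in its underside a square socket 15.3 mm wide, 26 mm deep. Grip block 26 x 26 mm on top, z 36 to 74 mm. Arm 18 mm wide, z 28 to 36 mm, to x = 103 mm. Home: underside on the shoulder, at any quarter turn. Fits within 0.08 rad, 0.6 mm; press below 40 N.
- knob_mid (a point): Middle of the crank's black upright round knob, 22 mm diameter, 38 mm tall; in the crank's frame at x = 90, y = 0, z = 56.5 mm. It spins freely on its pin, so the hand can keep its orientation while going round. The tangential force at the knob is about 6 N while the jaw runs free, plus 1.1 N for every 10 N of clamping.
- stand: Round wooden crank stand fixed to the bench, 84 mm diameter, flat top at z = 15 mm (68 mm across), with a 8 mm round steel post in the middle that reaches z = 34 mm, tapers in its last 5 mm and fits loosely into the crank's socket. Origin: centre of its underside, on the bench top.
- anvil: The vise's fixed jaw, 104 x 28 x 44 mm. Origin: middle of the lower edge of its gripping face, on the bed; the block is pressed on it towards the vise's +y. From first grip the clamping force rises by about 120 N per radian of turning. Well gripped is 25 to 60 N (2.8 to 6.6 N more at the knob than running free); above 85 N is overtightened.
- wood_block: Loose wood block 50 x 110 x 42 mm, origin at the centre of its underside, lying on the vise's bed between the jaws with its 50 mm width across them.
- multimeter: Multimeter, 130 x 68 x 42 mm, origin under its centre; a bystander.
- pliers_blue: Pliers with blue grips, 170 x 60 x 17 mm, origin under the centre; a bystander.
- sanding_block: Dark sanding block, 120 x 64 x 30 mm, origin under its centre; a bystander.
There are look-alikes about, which are no part of the job. What is shaped like the stand but red or turquoise is not meant.

How it is judged:
By the outcome, as a careful person would: the job done as asked, in the order asked, and still so for the second after the job is handed in, with the robot touching nothing.
It also fails if it takes over 72 s, if anything falls off the work surface, if the arm or the gripper's body presses on something with over 40 N, if the wrist force passes 120 N, or if a joint passes its speed limit or range.

### The arm

A 7-joint arm with a two-finger parallel gripper is mounted at the origin on a cart in front of the work surface, level with it; the furniture and walls round the work are solid. World frame = base frame: x ahead of the robot, y to its left, z up, the work surface at z = 0. Lengths are in m, angles in rad, forces in N, time in s.
With the tool pointing down it reaches from about 0.4 to 0.9 m from the base axis. Payload 5.5 kg.
Tool frame: the origin (TCP) lies at the very end of the fingers, on their centre line; the grasp point (between the pads) lies 19 mm behind it; z points along the fingers, y is the direction in which the jaws open and shut (so a half turn about z gives the same grasp; the last joint's range is limited). The gripper opens to 92 mm and grips with 3 to 60 N. Pads are 19 mm wide; open, the fingers measure 130 mm over their backs; the gripper's body (75 mm by 190 mm) begins 47 mm behind the grasp point.
Start: joints at [-0.43, 0.501, -0.427, 1.55, 0.221, 1.138, -0.21], TCP at [0.5, 0.415, 0.207] pointing down, gripper open.
Joint ranges: [-2.88, 2.88], [-0.31, 2.03], [-1.54, 1.56], [0.2, 2.42], [-1.41, 4.55], [0.19, 2.02], [-2.57, 2.57]. Speed limits (rad/s): [2.57, 2.57, 3.14, 3.14, 3.14, 3.14, 3.14].

### API

Orientations are given as [roll, pitch, yaw] about the fixed x, y, z axes, in that order (R = Rz(yaw) Ry(pitch) Rx(roll)).
In Python, from station import manip gives the robot as it stands. The module is installed in compiled form; this text tells all that it offers.
- The arm moves only by the tool step_arm, never from a script. Its argument "targets" is a list of rows, each a list of 7 numbers: the turn, a rotation vector about the tool's x, y, z as a fraction of full scale, then the shift along the tool's x, y, z as a fraction of full scale, then the finger opening in mm, from 0 to 91.8. In form: [[wx, wy, wz, tx, ty, tz, grip], ...]. A call has 1 to 20 rows; each row shifts and turns the commanded pose from where the row before left it, along the tool's axes as they then stand; what a row does not reach is not made up. Full scale, the value 1, is 0.02 m for a shift and pi rad for a turn. A row lasts 1/10 s, in which the tool goes at most 50 mm and 8.59 degrees, less where a joint would pass 70% of its speed; a pose out of reach is approached as far as the arm can. A call with a number of a shift or a turn outside -1 to 1 is refused whole. A call with a gripper value outside its range is refused whole. The fingers move at their own pace and stop on an object; the grip force is fixed at half the most. Time passes only in rows, so rows that do not move let the fingers close. It gives the time, the measured TCP pose, the force and the opening at its end, in the units of the state.
- manip.read_state(): the state, without advancing time (a new reading comes with each control period).
- manip.get_image(name): name is "scene" or "top" or "wrist"; returns a dict with "image" (420x560x3 uint8, red, green, blue), "K" (3x3 intrinsics, pixels), "R" (3x3) and "t" (3): a world point X has camera coordinates R X + t. Camera axes: x right, y down, z forward; pixel columns grow to the right and rows downward; lengths in m; the calibration is good to about 2 mm. A picture is of the moment at which its call begins. There is no depth.
- manip.job_done(): hands the job in, once; it reports no verdict.
The state is a dict: "clock": time; "q": joint angles; "joint_velocities": joint speeds; "tau": joint torques, N m; "position": TCP position; "eef_rot": TCP orientation; "force": force on the tool from outside, world axes, zero at the start; "torque": the same for the moment, N m; "grip_width": finger opening in m.
Only numpy, scipy, OpenCV 4.12 (cv2) and the standard library are available. Lean on these libraries where they do the work, as an engineer would, in place of code of your own. Each camera call takes 0.05 s, during which the arm holds its last target.

## Working session

There is one attempt and no reset: what is moved stays moved. The work goes in short steps, Python scripts to look and compute and a tool call to move; the robot and the scene stay as the last step left them, time stands still between calls to the robot, and variables do not carry over. Pictures are saved under pics/ and viewed, and the job is handed in when it is done.

Besides the shell and the picture viewer there is one more tool, called by a JSON object that holds its "fn" and its "kwargs". step_arm: Moves the arm, as the interface text tells. Its arguments: {"type":"object","properties":{"targets":{"type":"array"}},"required":["targets"]}

```bash
mkdir -p pics; ls
python3 - <<'E'
from station import manip
import cv2
s=manip.read_state(); print({k:(v if not hasattr(v,'round') else v) for k,v in s.items()})
for n in ("scene","top","wrist"):
    d=manip.get_image(n); cv2.imwrite(f"pics/{n}0.png",d["image"][:,:,::-1]); print(n,d["K"],d["R"],d["t"])
E
```

```text
pics
{'clock': 0.0, 'q': array([-0.42979775,  0.50182911, -0.42675276,  1.55146055,  0.22083773,
        1.13833567, -0.2102808 ]), 'joint_velocities': array([ 0.00109192,  0.00089287, -0.00033772,  0.0010379 ,  0.00035936,
       -0.00019065, -0.00074019]), 'tau': array([ 1.30888700e-03, -5.66597915e+01, -5.81552804e+00, -2.79101676e+01,
       -6.86198962e-02,  3.11198027e-02,  2.12044224e-04]), 'position': array([0.49953859, 0.4147026 , 0.2055824 ]), 'eef_rot': array([-3.13962078e+00, -1.31574373e-06,  2.26385236e+00]), 'force': array([1.13192946, 0.53298424, 0.60722905]), 'torque': array([ 0.04282533, -0.03323118,  0.00739038]), 'grip_width': 0.09159071517632619}
scene [[404.63009197   0.         277.29086088]
 [  0.         404.63009197 215.39454843]
 [  0.           0.           1.        ]] [[ 2.18783579e-01  9.75773375e-01 -2.57069128e-04]
 [ 8.47025950e-01 -1.90047184e-01 -4.96416264e-01]
 [-4.84438629e-01  1.08389983e-01 -8.68084573e-01]] [-0.03832175 -0.44684822  1.60028047]
top [[443.09601661   0.         278.44229638]
 [  0.         443.09601661 207.75916438]
 [  0.           0.           1.        ]] [[ 0.02683958 -0.9996212  -0.00609088]
 [-0.99620642 -0.02624233 -0.08297047]
 [ 0.08277921  0.00829467 -0.99653339]] [-0.09292924  0.53183478  1.14644532]
wrist [[309.36913281   0.         279.84561951]
 [  0.         309.36913281 209.52083461]
 [  0.           0.           1.        ]] [[ 0.76909852  0.6391237  -0.00289153]
 [ 0.61822994 -0.742793    0.25700254]
 [ 0.1621086  -0.19944791 -0.9664064 ]] [-0.64937407 -0.03301139  0.39094171]
```

View pics/scene0.png

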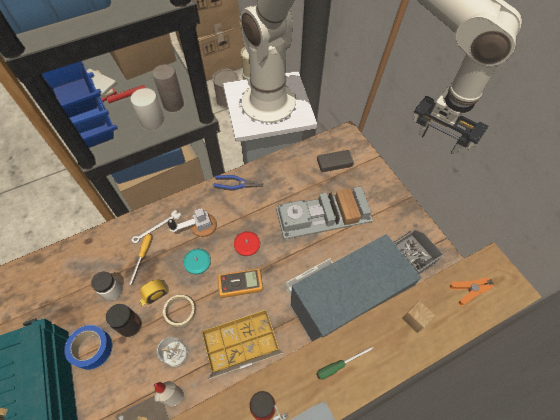

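View pics/top0.png

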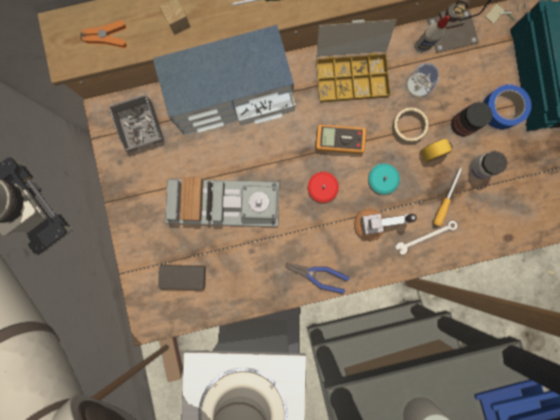

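View pics/wrist0.png

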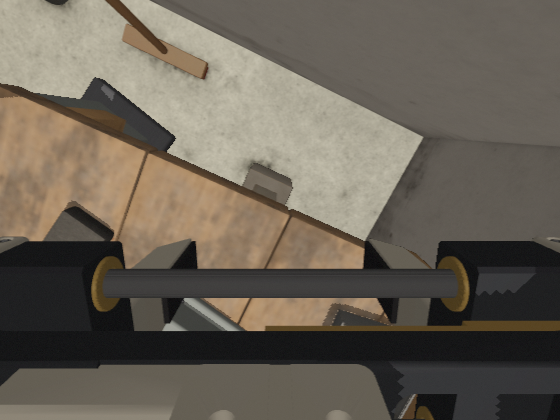

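```bash
cat > h.py <<'E'
import numpy as np, cv2
from station import manip
def ray(d,u,v,z):
    K,R,t=d["K"],d["R"],d["t"]; c=-R.T@t
    r=R.T@np.linalg.solve(K,[u,v,1]); return c+r*(z-c[2])/r[2]
def proj(d,X):
    p=d["K"]@(d["R"]@np.array(X)+d["t"]); return p[:2]/p[2]
def tri(a,pa,b,pb):
    A=[];y=[]
    for d,p in((a,pa),(b,pb)):
        c=-d["R"].T@d["t"]; r=d["R"].T@np.linalg.solve(d["K"],[*p,1]); r/=np.linalg.norm(r)
        P=np.eye(3)-np.outer(r,r); A.append(P); y.append(P@c)
    return np.linalg.lstsq(np.vstack(A),np.hstack(y),rcond=None)[0]
def crop(d,x0,y0,w,h,s,name):
    im=d["image"][y0:y0+h,x0:x0+w,::-1]; cv2.imwrite("pics/"+name,cv2.resize(im,None,fx=s,fy=s,interpolation=cv2.INTER_CUBIC))
E
python3 - <<'E'
from h import *
d=manip.get_image("top"); crop(d,150,160,140,80,5.5,"c1.png"); crop(d,340,190,100,70,8,"c2.png")
d=manip.get_image("scene"); crop(d,150,190,80,60,8,"c3.png"); crop(d,265,175,115,70,6,"c4.png")
E
```

```text
(no output)
```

View pics/c1.png

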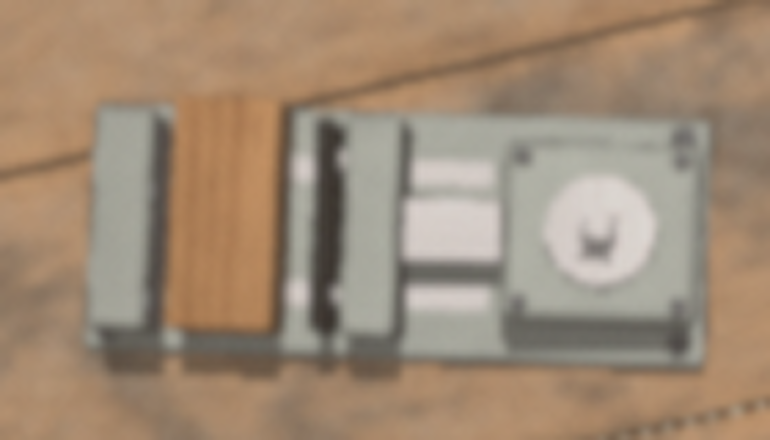

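View pics/c2.png

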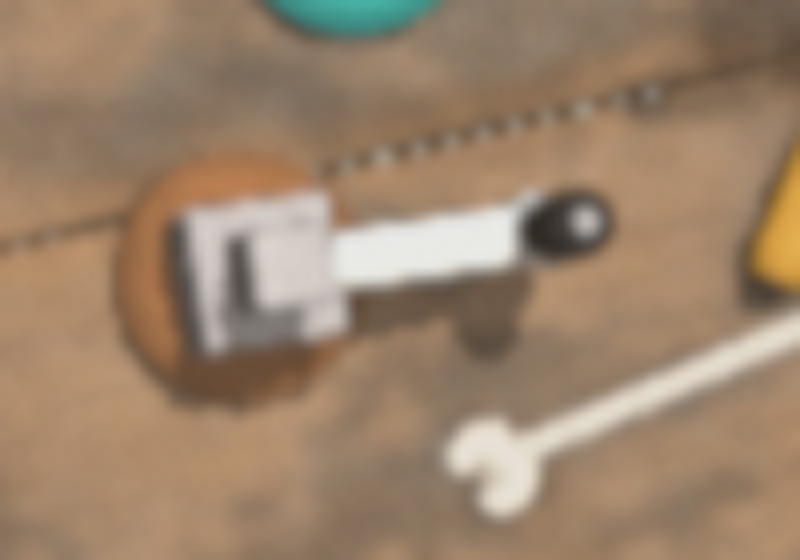

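View pics/c3.png

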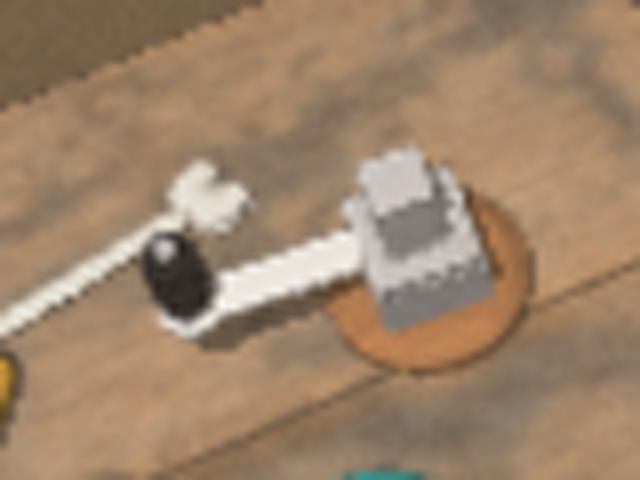

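View pics/c4.png

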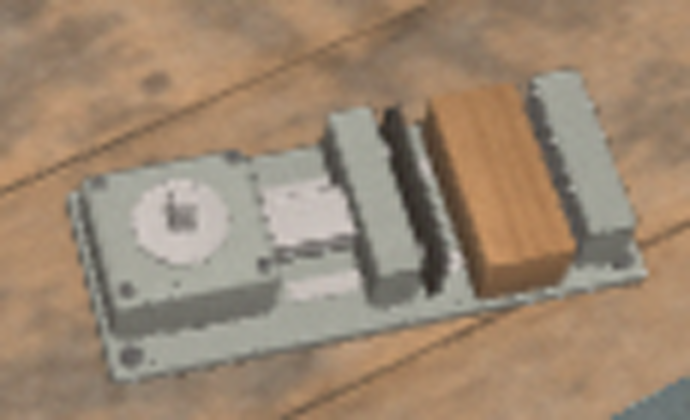

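Run:
```python
from h import *
d=manip.get_image("top"); s=manip.get_image("scene")
T=lambda x,y:(150+x/5.5,160+y/5.5); C=lambda x,y:(340+x/8,190+y/8)
print("grip",ray(d,*C(292,268),.089),"knob",ray(d,*C(585,222),.0905),"hub",ray(d,*C(268,272),.051))
print("stand", ray(d,*C(240,280),.01))
print("shoulder",ray(d,*T(600,230),.062), ray(s,265+181/6,175+221/6,.062))
print("grip sc",ray(s,150+405/8,190+172/8,.089),ray(s,150+425/8,190+290/8,.015))
for n,p in dict(ftl=(97,105),fbl=(88,330),blTR=(285,103),blBR=(278,330),hTR=(700,143),hTL=(505,143),hBL=(505,320),hBR=(700,320)).items(): print(n,ray(d,*T(*p),.058))
```

```text
grip [ 0.49586466 -0.32285826  0.089     ] knob [ 0.51240701 -0.41279487  0.0905    ] hub [ 0.49640543 -0.3233238   0.051     ]
stand [ 0.49563757 -0.32256741  0.01      ]
shoulder [ 0.54467188 -0.02937027  0.062     ] [ 0.54498724 -0.02496483  0.062     ]
grip sc [ 0.49500752 -0.31424803  0.089     ] [ 0.50600417 -0.31977712  0.015     ]
ftl [0.59758167 0.2078767  0.058     ]
fbl [0.49220879 0.2070424  0.058     ]
blTR [0.60080724 0.11991928 0.058     ]
blBR [0.49454845 0.1187916  0.058     ]
hTR [ 0.58702209 -0.07455518  0.058     ]
hTL [0.58465341 0.01640917 0.058     ]
hBL [0.50198173 0.01362168 0.058     ]
hBR [ 0.50437647 -0.0767923   0.058     ]
```

```bash
cat >> h.py <<'E'
from scipy.spatial.transform import Rotation as Ro
def pose():
    s=manip.read_state(); return np.array(s["position"]),Ro.from_euler("xyz",s["eef_rot"]).as_matrix()
def campose_in_tool():
    p,R=pose(); d=manip.get_image("wrist"); c=-d["R"].T@d["t"]; return R.T@(c-p), d["R"]@R, d["K"]
def move(p1,yaw=None,p0=None,R0=None):
    "tool-frame move from current (or given commanded) pose; returns shift units(20mm) in current tool axes, and wz units"
    p,R=pose()
    if p0 is not None: p=np.array(p0)
    if R0 is not None: R=R0
    sh=R.T@(np.array(p1)-p)/.02
    out=sh
    if yaw is not None:
        Rt=Ro.from_euler("xyz",[np.pi,0,yaw]).as_matrix(); w=Ro.from_matrix(R.T@Rt).as_rotvec()/np.pi
        return sh.round(3),w.round(4)
    return sh.round(3)
E
python3 - <<'E'
from h import *
np.set_printoptions(suppress=True,precision=4)
c,M,K=campose_in_tool(); print(c,M)
# predict pixels of spindle for tool yaw 1.753 for TCP offset
np.savez("cam.npz",c=c,M=M,K=K)
def pix(p,yaw,X):
    R=Ro.from_euler("xyz",[np.pi,0,yaw]).as_matrix()
    x=K@(M@(R.T@(np.array(X)-p)-c)); return x[:2]/x[2]
X=np.array([.545,-.027,.086])
for h in (.15,.2):
  for dx in (-.15,-.1,-.05,0,.05,.1):
    R=Ro.from_euler("xyz",[np.pi,0,1.753]).as_matrix()
    p=X+R@np.array([dx,0,0]); p[2]=h; print(h,dx,pix(p,1.753,X))
R=Ro.from_euler("xyz",[np.pi,0,1.753]).as_matrix()
for dx in(.05,.1): print(X+R@[dx,0,0])
print(pose()); print(move([.545,-.1,.2],1.753))
E
```

```text
[ 0.0689  0.0008 -0.1788] [[ 0.0004  1.      0.0011]
 [-0.9664  0.0006 -0.257 ]
 [-0.257  -0.001   0.9664]]
0.15 -0.15 [279.1017   5.7455]
0.15 -0.1 [279.1197  83.2735]
0.15 -0.05 [279.1359 152.479 ]
0.15 0 [279.1504 214.6338]
0.15 0.05 [279.1635 270.7631]
0.15 0.1 [279.1754 321.7028]
0.2 -0.15 [279.3052  28.1457]
0.2 -0.1 [279.3106  91.    ]
0.2 -0.05 [279.3155 148.24  ]
0.2 0 [279.32   200.5857]
0.2 0.05 [279.3241 248.6391]
0.2 0.1 [279.3279 292.9074]
[0.5359 0.0222 0.086 ]
[0.5269 0.0713 0.086 ]
(array([0.5   , 0.4152, 0.2065]), array([[-0.6389,  0.7693, -0.0002],
       [ 0.7693,  0.6389, -0.0002],
       [ 0.    , -0.0003, -1.    ]]))
(array([-21.255, -14.724,   0.326]), array([-0.0001,  0.    ,  0.1626]))
```

{"fn": "step_arm", "kwargs": {"targets": [[0,0,0.0407,0,0,0,91],[0,0,0.0407,0,0,0,91],[0,0,0.0407,0,0,0,91],[0,0,0.0407,0,0,0,91],[0,0,0,-1,-0.07,0,91],[0,0,0,-1,-0.07,0,91],[0,0,0,-1,-0.07,0,91],[0,0,0,-1,-0.07,0,91],[0,0,0,-1,-0.07,0,91],[0,0,0,-1,-0.07,0,91],[0,0,0,-1,-0.07,0,91],[0,0,0,-1,-0.07,0,91],[0,0,0,-1,-0.07,0,91],[0,0,0,-1,-0.07,0,91],[0,0,0,-1,-0.07,0,91],[0,0,0,-1,-0.07,0,91]]}}

```text
clock: 2.0
position: [0.5268, 0.1728, 0.2067]
eef_rot: [-3.142, 0.001, 1.753]
force: [-0.2, -0.3, 0.4]
grip_width: 0.091
```

{"fn": "step_arm", "kwargs": {"targets": [[0,0,0,-1,-0.07,0.2,91],[0,0,0,-1,-0.07,0.2,91],[0,0,0,-1,-0.07,0.2,91],[0,0,0,-1,-0.07,0.2,91],[0,0,0,-1,-0.07,0.2,91],[0,0,0,-1,-0.07,0.2,91],[0,0,0,-1,-0.07,0.2,91],[0,0,0,-1,-0.07,0.2,91],[0,0,0,-1,-0.07,0.2,91],[0,0,0,-1,-0.07,0.2,91],[0,0,0,-1,-0.07,0.2,91],[0,0,0,-1,-0.07,0.2,91],[0,0,0,-1,-0.07,0.2,91],[0,0,0,0,0,0,91],[0,0,0,0,0,0,91]]}}

```text
clock: 3.5
position: [0.555, -0.0842, 0.1547]
eef_rot: [-3.141, -0.0, 1.751]
force: [-0.0, -0.1, -0.6]
grip_width: 0.0908
```

Run:
```python
from h import *
d=manip.get_image("wrist"); cv2.imwrite("pics/w1.png",d["image"][:,:,::-1]); crop(d,200,80,160,130,5,"w1c.png")
import pickle; pickle.dump(d,open("w1.pkl","wb"))
s=manip.read_state(); print(s["clock"],s["position"],s["eef_rot"],s["force"],s["q"])
```

```text
3.55 [ 0.55529383 -0.08295749  0.15478445] [-3.14155109e+00 -4.78835605e-04  1.75248241e+00] [ 0.29834001  0.0867111  -0.75312086] [ 0.21579879  0.37330606 -0.14225637  1.83409626  0.06356954  0.93875492
  0.2273097 ]
```

View pics/w1.png

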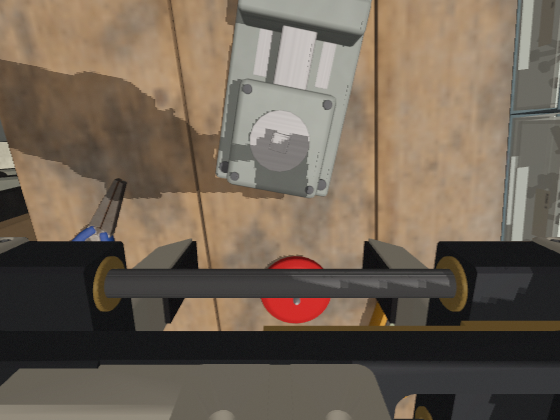

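View pics/w1c.png

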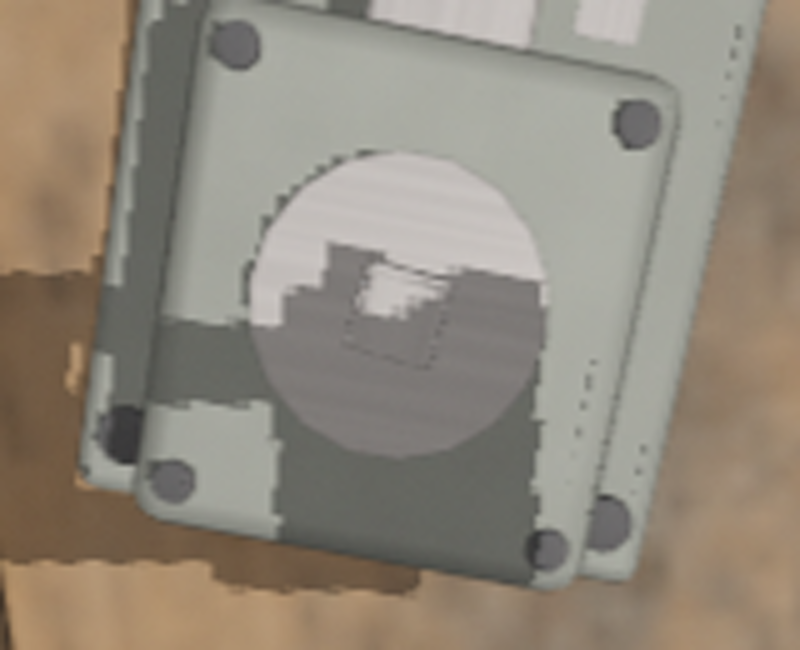

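Run:
```python
from h import *
import pickle
d=pickle.load(open("w1.pkl","rb"))
im=d["image"][120:165,255:310]; g=cv2.cvtColor(im,cv2.COLOR_RGB2GRAY)
g=cv2.createCLAHE(4,(3,3)).apply(cv2.resize(g,None,fx=13,fy=13,interpolation=cv2.INTER_CUBIC)); cv2.imwrite("pics/w1d.png",g)
```

```text
(no output)
```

View pics/w1d.png

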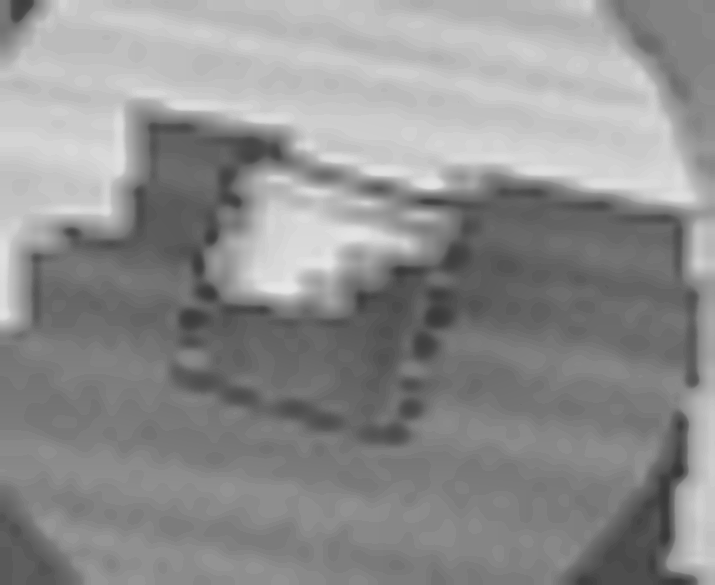

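Run:
```python
from h import *
import pickle
d=pickle.load(open("w1.pkl","rb"))
q=[(245,150),(468,213),(408,435),(182,377)]
for z in (.062,.075,.08,.086):
    P=[ray(d,255+(x+.5)/13-.5,120+(y+.5)/13-.5,z) for x,y in q]
    e=[P[1]-P[0],P[2]-P[3],P[0]-P[3],P[1]-P[2]]
    print(z,np.mean(P,0).round(4),[round(np.linalg.norm(a)*1e3,1) for a in e],[round(np.arctan2(a[1],a[0]),3) for a in e])
# shoulder circle
c=[(250,290),(548,300),(400,152),(397,457)]
P=[ray(d,200+(x+.5)/5-.5,80+(y+.5)/5-.5,.062) for x,y in c]; print([p.round(4) for p in P],(P[0]+P[1]+P[2]+P[3])/4)
```

```text
0.062 [ 0.545  -0.0284  0.062 ] [np.float64(15.2), np.float64(15.5), np.float64(15.2), np.float64(14.9)] [np.float64(-0.087), np.float64(-0.067), np.float64(1.467), np.float64(1.489)]
0.075 [ 0.545  -0.0278  0.075 ] [np.float64(14.4), np.float64(14.7), np.float64(14.5), np.float64(14.2)] [np.float64(-0.087), np.float64(-0.067), np.float64(1.467), np.float64(1.489)]
0.08 [ 0.5449 -0.0275  0.08  ] [np.float64(14.2), np.float64(14.5), np.float64(14.2), np.float64(13.9)] [np.float64(-0.087), np.float64(-0.067), np.float64(1.467), np.float64(1.489)]
0.086 [ 0.5449 -0.0272  0.086 ] [np.float64(13.8), np.float64(14.1), np.float64(13.9), np.float64(13.6)] [np.float64(-0.087), np.float64(-0.067), np.float64(1.467), np.float64(1.489)]
[array([ 0.5191, -0.0292,  0.062 ]), array([ 0.5696, -0.0217,  0.062 ]), array([ 0.5403, -0.0024,  0.062 ]), array([ 0.5489, -0.0528,  0.062 ])] [ 0.54448305 -0.0265164   0.062     ]
```

{"fn": "step_arm", "kwargs": {"targets": [[0,0,0,-0.95,-0.338,0,91],[0,0,0,-0.95,-0.338,0,91],[0,0,0,-0.95,-0.338,0,91],[0,0,0,-0.95,-0.338,0,91],[0,0,0,-0.95,-0.338,0,91],[0,0,0,-0.95,-0.338,0,91],[0,0,0,-0.95,-0.338,0,91],[0,0,0,-0.95,-0.338,0,91],[0,0,0,-0.95,-0.338,0,91],[0,0,0,-0.95,-0.338,0,91],[0,0,0,-0.95,-0.338,0,91],[0,0,0,-0.95,-0.338,0,91],[0,0,0,-0.95,-0.338,0,91],[0,0,0,-0.95,-0.338,0,91],[0,0,0,-0.95,-0.338,0,91],[0,0,0,0,0,0,91],[0,0,0,0,0,0,91]]}}

```text
clock: 5.25
position: [0.508, -0.3801, 0.1546]
eef_rot: [3.141, -0.001, 1.753]
force: [-0.0, 0.7, -0.0]
grip_width: 0.0911
```

Run:
```python
from h import *
d=manip.get_image("wrist"); cv2.imwrite("pics/w2.png",d["image"][:,:,::-1]); crop(d,220,80,120,100,6.5,"w2c.png")
import pickle; pickle.dump(d,open("w2.pkl","wb"))
s=manip.read_state(); print(s["clock"],s["position"],s["eef_rot"],s["force"],s["q"])
```

```text
5.3 [ 0.50839873 -0.37937926  0.154635  ] [ 3.14093130e+00 -1.28597549e-03  1.75444476e+00] [ 0.73567614  0.64449464 -0.7330629 ] [ 0.63117509  0.49041268 -0.04270857  1.65059406  0.02223765  1.00150751
  0.76514655]
```

View pics/w2.png

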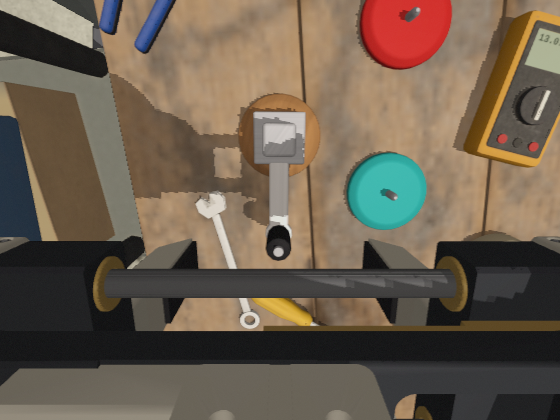

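View pics/w2c.png

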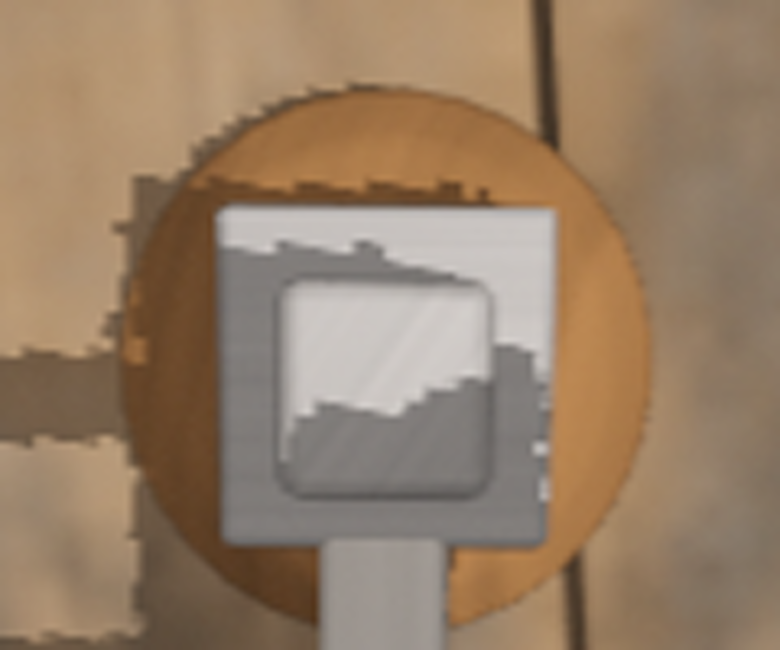

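Run:
```python
from h import *
import pickle
d=pickle.load(open("w2.pkl","rb"))
C=lambda x,y:(220+(x+.5)/6.5-.5,80+(y+.5)/6.5-.5)
def sq(q,z):
    P=[ray(d,*C(*p),z) for p in q]; e=[P[1]-P[0],P[2]-P[3],P[0]-P[3],P[1]-P[2]]
    print(z,np.mean(P,0).round(4),[round(np.linalg.norm(a)*1e3,1) for a in e],[round(np.arctan2(a[1],a[0]),3) for a in e])
sq([(282,280),(493,280),(493,498),(279,498)],.089)
sq([(217,207),(556,207),(548,546),(222,546)],.051)
P=[ray(d,*C(*p),.015) for p in [(120,345),(650,390),(380,87),(400,630)]]; print(P)
print("knob",ray(d,278.5,250,.0905))
p,R=pose(); print(p,R)
```

```text
0.089 [ 0.4971 -0.3212  0.089 ] [np.float64(24.7), np.float64(25.7), np.float64(25.3), np.float64(25.2)] [np.float64(0.183), np.float64(0.183), np.float64(1.725), np.float64(1.767)]
0.051 [ 0.4968 -0.3213  0.051 ] [np.float64(45.4), np.float64(45.6), np.float64(45.2), np.float64(45.2)] [np.float64(0.183), np.float64(0.183), np.float64(1.747), np.float64(1.75)]
[array([ 0.45579225, -0.3247127 ,  0.015     ]), array([ 0.53734117, -0.31650163,  0.015     ]), array([ 0.48836979, -0.28076185,  0.015     ]), array([ 0.50617335, -0.36021929,  0.015     ])]
knob [ 0.51304432 -0.4103859   0.0905    ]
[ 0.50839873 -0.37937926  0.154635  ] [[-1.82617716e-01  9.83183908e-01  4.15387330e-04]
 [ 9.83183155e-01  1.82616990e-01  1.38512430e-03]
 [ 1.28597514e-03  6.61350060e-04 -9.99998954e-01]]
```

{"fn": "step_arm", "kwargs": {"targets": [[0,0,0.0017,0.98,-0.03,0,80],[0,0,0,0.99,0,0,70],[0,0,0,0.99,0,0,70],[0,0,0,0,0,1,70],[0,0,0,0,0,1,70],[0,0,0,0,0,1,70],[0,0,0,0,0,1,70],[0,0,0,0,0,0.9,70],[0,0,0,0,0,0,70],[0,0,0,0,0,0,70]]}}

```text
clock: 6.3
position: [0.4971, -0.3217, 0.0568]
eef_rot: [-3.142, -0.001, 1.749]
force: [0.3, -0.1, 0.5]
grip_width: 0.0698
```

{"fn": "step_arm", "kwargs": {"targets": [[0,0,0,0,0,0,10],[0,0,0,0,0,0,10],[0,0,0,0,0,0,10],[0,0,0,0,0,0,10],[0,0,0,0,0,0,10],[0,0,0,0,0,0,10]]}}

```text
clock: 6.9
position: [0.4965, -0.3234, 0.0567]
eef_rot: [3.142, 0.0, 1.747]
force: [0.5, -0.4, 0.1]
grip_width: 0.0266
```

Run:
```python
from h import *
d=manip.get_image("wrist"); cv2.imwrite("pics/w3.png",d["image"][:,:,::-1])
s=manip.read_state(); print(s["clock"],s["position"],s["eef_rot"],s["force"],s["grip_width"])
```

```text
6.95 [ 0.49662823 -0.32333152  0.05666967] [3.14145766e+00 4.42362081e-05 1.74696655e+00] [-0.24249602  0.79618572  0.26703632] 0.025957144094698854
```

View pics/w3.png

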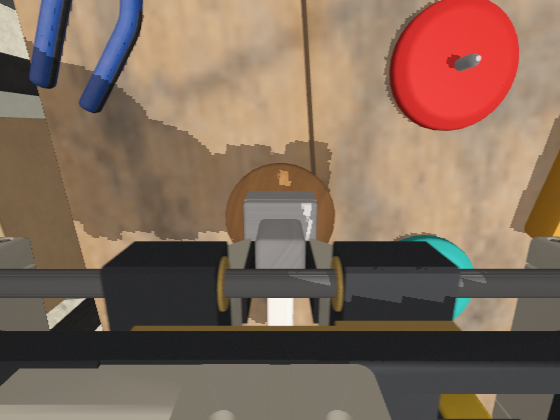

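{"fn": "step_arm", "kwargs": {"targets": [[0,0,0,0,0,-0.3,10],[0,0,0,0,0,-0.65,10],[0,0,0,0,0,-1,10],[0,0,0,0,0,-1,10],[0,0,0,0,0,-1,10],[0,0,0,0,0,-1,10],[0,0,0,0,0,-0.5,10],[0,0,0,0,0,0,10],[0,0,0,0,0,0,10]]}}

```text
clock: 7.85
position: [0.4962, -0.3231, 0.1652]
eef_rot: [-3.141, -0.0, 1.747]
force: [-1.1, 1.0, -3.4]
grip_width: 0.0256
```

Run:
```python
from h import *
for i in range(8):
    d=manip.get_image("wrist"); s=manip.read_state(); print(s["clock"],s["position"].round(4),s["eef_rot"].round(4),s["force"].round(2),s["torque"].round(3),s["grip_width"])
cv2.imwrite("pics/w4.png",d["image"][:,:,::-1])
```

```text
7.9 [ 0.4958 -0.3228  0.1646] [-3.1402e+00 -1.2000e-03  1.7471e+00] [-0.63  1.03 -4.35] [-0.013  0.056  0.016] 0.025305298866879416
7.95 [ 0.4957 -0.3228  0.1644] [-3.1398e+00 -1.6000e-03  1.7470e+00] [-0.18  0.39 -2.92] [-0.002  0.042 -0.011] 0.02558230604520646
8.0 [ 0.4957 -0.3228  0.1643] [-3.1398e+00 -1.6000e-03  1.7471e+00] [-0.95 -0.67 -2.39] [ 0.006  0.074 -0.003] 0.025683206090837282
8.05 [ 0.4958 -0.3228  0.1644] [-3.1399e+00 -1.5000e-03  1.7471e+00] [-0.25 -0.86 -3.37] [-0.066  0.057  0.014] 0.02556075657041348
8.1 [ 0.496  -0.3229  0.1645] [-3.1401e+00 -1.3000e-03  1.7471e+00] [-0.61 -0.23 -3.07] [-0.     0.049 -0.01 ] 0.02540371733885034
8.15 [ 0.4961 -0.323   0.1647] [-3.1404e+00 -1.1000e-03  1.7470e+00] [ 0.56  0.08 -3.87] [0.033 0.019 0.004] 0.025459092684770687
8.2 [ 0.4962 -0.3231  0.1649] [-3.1406e+00 -9.0000e-04  1.7471e+00] [ 0.06 -0.97 -3.01] [-0.031  0.009 -0.037] 0.025529000959641137
8.25 [ 0.4963 -0.3231  0.1651] [-3.1409e+00 -7.0000e-04  1.7470e+00] [ 1.03 -0.7  -3.24] [0.    0.05  0.022] 0.025939021833454468
```

View pics/w4.png

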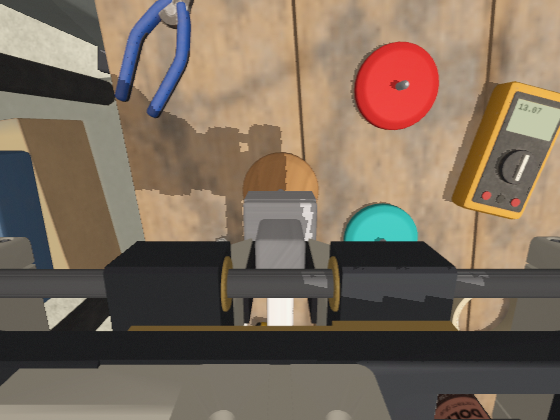

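Run:
```python
from h import *
d=manip.get_image("wrist"); crop(d,235,180,95,65,8,"w4c.png")
z=np.load("cam.npz"); c,M,K=z["c"],z["M"],z["K"]
def tp(u,v,h): # point in tool frame at tool z=h
    r=M.T@np.linalg.solve(K,[u,v,1]); return c+r*(h-c[2])/r[2]
for p in [(245,193),(317,193)]: print(tp(*p,.0055))
# block top (z tool = -.0325)
for p in [(262,220),(300,220)]: print(tp(*p,-.0325))
```

```text
[ 0.0302507  -0.02055469  0.0055    ]
[0.03027646 0.02319589 0.0055    ]
[ 0.02462382 -0.00814295 -0.0325    ]
[ 0.02463683  0.01061479 -0.0325    ]
```

View pics/w4c.png

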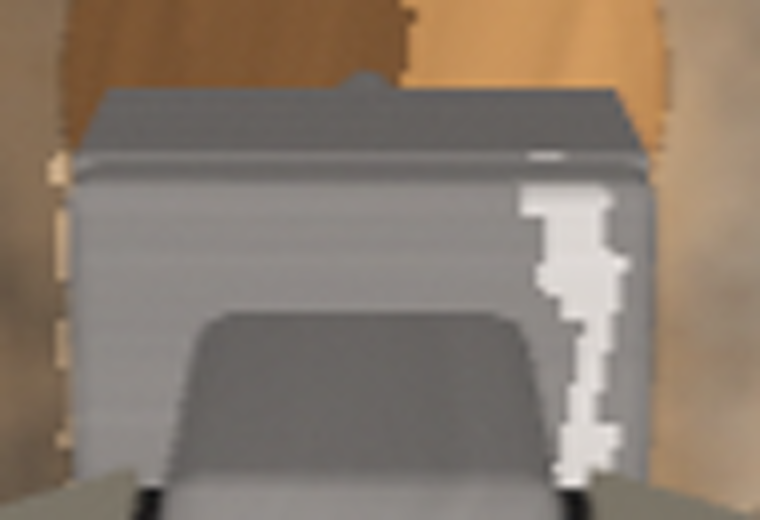

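Run:
```python
from h import *
z=np.load("cam.npz"); c,M,K=z["c"],z["M"],z["K"]
def tp(u,v,h):
    r=M.T@np.linalg.solve(K,[u,v,1]); return c+r*(h-c[2])/r[2]
for u,v,h in [(248.3,190.8,.0415),(311.9,190.8,.0415),(244,199.5,.0055),(316,199.5,.0055)]: print(tp(u,v,h).round(4))
# how the same camera model saw crank before grasp, tool frame of that pose
import pickle
d=pickle.load(open("w2.pkl","rb")); Rw=d["R"].T@M; cw=-d["R"].T@d["t"]; tcp=cw-Rw@c; print("w2 tcp per cam",tcp, Ro.from_matrix(Rw).as_euler("xyz"))
d=pickle.load(open("w1.pkl","rb")); Rw=d["R"].T@M; cw=-d["R"].T@d["t"]; tcp=cw-Rw@c; print("w1 tcp per cam",tcp, Ro.from_matrix(Rw).as_euler("xyz"))
d=manip.get_image("wrist"); Rw=d["R"].T@M; cw=-d["R"].T@d["t"]; tcp=cw-Rw@c; print("now tcp per cam",tcp, pose()[0], Ro.from_matrix(Rw).as_euler("xyz"))
```

```text
[ 0.0243 -0.0223  0.0415]
[0.0244 0.0238 0.0415]
[ 0.0262 -0.0213  0.0055]
[0.0262 0.0227 0.0055]
w2 tcp per cam [ 0.5079734  -0.37983555  0.15465393] [-3.14158204e+00 -2.85217580e-04  1.75322299e+00]
w1 tcp per cam [ 0.55492383 -0.08389617  0.15466075] [-3.14062065e+00  5.68582719e-04  1.75085969e+00]
now tcp per cam [ 0.49638832 -0.32288934  0.16524352] [ 0.49650296 -0.32321566  0.16534509] [-3.14066319e+00  2.69242513e-04  1.74701044e+00]
```

{"fn": "step_arm", "kwargs": {"targets": [[0,0,0.0417,0,0,0,10],[0,0,0.0416,0,0,0,10],[0,0,0,0.5,0.0694,0,10],[0,0,0,0.88,0.0694,0,10],[0,0,0,1,0.0694,0,10],[0,0,0,1,0.0694,0,10],[0,0,0,1,0.0694,0,10],[0,0,0,1,0.0694,0,10],[0,0,0,1,0.0694,0,10],[0,0,0,1,0.0694,0,10],[0,0,0,1,0.0694,0,10],[0,0,0,1,0.0694,0,10],[0,0,0,1,0.0694,0,10],[0,0,0,1,0.0694,0,10],[0,0,0,1,0.0694,0,10],[0,0,0,1,0.0694,0,10],[0,0,0,1,0.0694,0,10],[0,0,0,0.5,0.0694,0,10]]}}

```text
clock: 10.15
position: [0.5442, -0.0254, 0.1658]
eef_rot: [3.141, -0.001, 1.492]
force: [0.2, 0.4, -2.4]
grip_width: 0.0257
```

{"fn": "step_arm", "kwargs": {"targets": [[0,0,0,0,0,0.5,10],[0,0,0,0,0,0.5,10],[0,0,0,0,0,0.4,10],[0,0,0,0,0,0,10],[0,0,0,0,0,0,10],[0,0,0,0,0,0,10]]}}

```text
clock: 10.75
position: [0.5444, -0.0292, 0.1378]
eef_rot: [3.141, 0.0, 1.485]
force: [-0.4, 0.0, -2.3]
grip_width: 0.0256
```

Run:
```python
from h import *
for i in range(6):
    d=manip.get_image("wrist"); s=manip.read_state(); print(s["clock"],s["position"].round(4),s["eef_rot"].round(4),s["force"].round(2),s["grip_width"])
cv2.imwrite("pics/w5.png",d["image"][:,:,::-1])
crop(d,200,120,160,130,5,"w5c.png")
t=manip.get_image("top"); crop(t,210,160,120,90,6,"t5.png")
```

```text
10.8 [ 0.5444 -0.029   0.1379] [ 3.1409 -0.      1.4849] [ 0.19 -0.73 -3.28] 0.025599802006687197
10.85 [ 0.5445 -0.0289  0.138 ] [ 3.1407 -0.      1.485 ] [ 0.03 -0.02 -2.98] 0.025754564109071395
10.9 [ 0.5445 -0.0288  0.138 ] [ 3.1407e+00 -1.0000e-04  1.4852e+00] [-0.18  0.1  -2.87] 0.025770514469902403
10.95 [ 0.5444 -0.0288  0.138 ] [ 3.1408e+00 -1.0000e-04  1.4853e+00] [ 0.12 -0.42 -2.22] 0.026065998283560373
11.0 [ 0.5443 -0.0287  0.1379] [ 3.1410e+00 -1.0000e-04  1.4854e+00] [ 0.65  0.33 -4.17] 0.02560654306362273
11.05 [ 0.5443 -0.0287  0.1379] [ 3.1411 -0.      1.4854] [-0.7   0.42 -4.17] 0.025940870578156253
```

View pics/w5c.png

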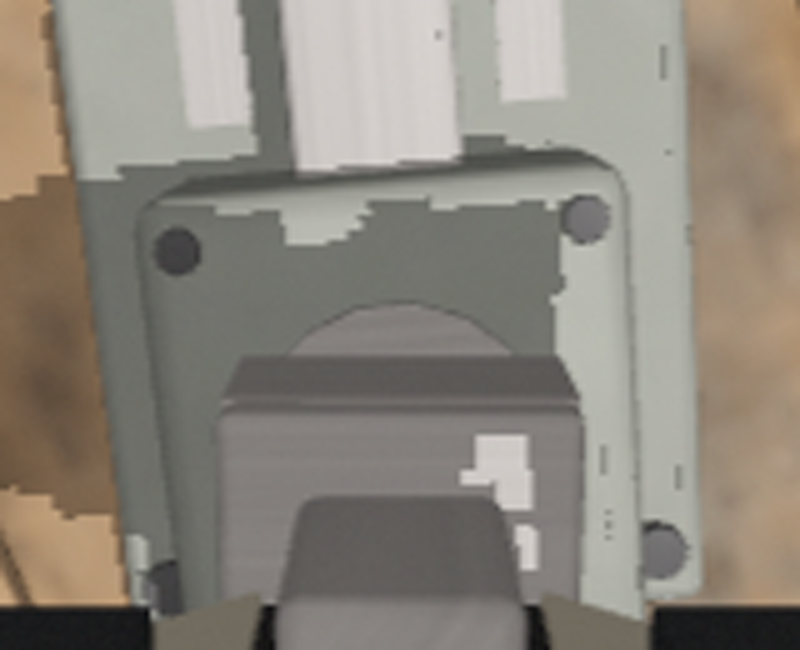

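View pics/t5.png

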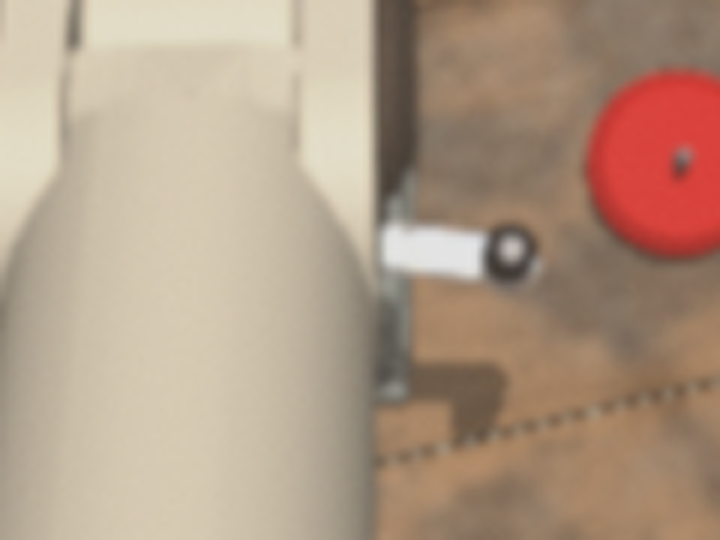

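Run:
```python
from h import *
z=np.load("cam.npz"); c,M,K=z["c"],z["M"],z["K"]
def tp(u,v,h):
    r=M.T@np.linalg.solve(K,[u,v,1]); return c+r*(h-c[2])/r[2]
C=lambda x,y:(200+(x+.5)/5-.5,120+(y+.5)/5-.5)
print("arc top",tp(*C(405,302),.076), "arc L/R",tp(*C(288,355),.076),tp(*C(515,355),.076))
print("hub bottom",tp(*C(243,357),.0415),tp(*C(558,357),.0415))
```

```text
arc top [0.02650838 0.00117102 0.076     ] arc L/R [ 0.01752808 -0.01844152  0.076     ] [0.01755015 0.01962412 0.076     ]
hub bottom [ 0.02418375 -0.02236672  0.0415    ] [0.02421031 0.02331767 0.0415    ]
```

{"fn": "step_arm", "kwargs": {"targets": [[0,0,0,-0.03,0,0.2,10],[0,0,0,0,0,0.2,10],[0,0,0,0,0,0.1,10],[0,0,0,0,0,0.1,10],[0,0,0,0,0,0.05,10],[0,0,0,0,0,0,10]]}}

```text
clock: 11.7
position: [0.544, -0.0292, 0.1244]
eef_rot: [-3.141, -0.0, 1.485]
force: [-0.1, -0.3, -3.1]
grip_width: 0.0255
```

{"fn": "step_arm", "kwargs": {"targets": [[0,0,0,0,0,0.05,10],[0,0,0,0,0,0.05,10],[0,0,0,0,0,0,10]]}}

```text
clock: 12.0
position: [0.544, -0.0293, 0.1225]
eef_rot: [-3.141, -0.0, 1.485]
force: [-1.0, 0.7, -2.7]
grip_width: 0.0258
```

{"fn": "step_arm", "kwargs": {"targets": [[0,0,0,0,0,0.1,10],[0,0,0,0,0,0.1,10],[0,0,0,0,0,0.1,10],[0,0,0,0,0,0,10]]}}

```text
clock: 12.4
position: [0.5437, -0.0292, 0.1162]
eef_rot: [-3.141, -0.0, 1.485]
force: [0.0, -0.2, -2.9]
grip_width: 0.0256
```

{"fn": "step_arm", "kwargs": {"targets": [[0,0,0,0,0,0.1,10],[0,0,0,0,0,0.1,10],[0,0,0,0,0,0.1,10],[0,0,0,0,0,0,10]]}}

```text
clock: 12.8
position: [0.5437, -0.0293, 0.1102]
eef_rot: [-3.141, 0.0, 1.485]
force: [-0.5, -0.8, -3.2]
grip_width: 0.0256
```

{"fn": "step_arm", "kwargs": {"targets": [[0,0,0,0,0,0.1,10],[0,0,0,0,0,0.1,10],[0,0,0,0,0,0.07,10],[0,0,0,0,0,0,10]]}}

```text
clock: 13.2
position: [0.5438, -0.0293, 0.1049]
eef_rot: [-3.141, -0.0, 1.485]
force: [0.2, -0.8, -2.9]
grip_width: 0.0258
```

{"fn": "step_arm", "kwargs": {"targets": [[0,0,0,0,0,0.05,10],[0,0,0,0,0,0.03,10],[0,0,0,0,0,0,10]]}}

```text
clock: 13.5
position: [0.5441, -0.0293, 0.1037]
eef_rot: [3.141, -0.0, 1.485]
force: [1.0, -1.3, -3.2]
grip_width: 0.0254
```

{"fn": "step_arm", "kwargs": {"targets": [[0,0,0,0,0,0.03,10],[0,0,0,0,0,0.03,10],[0,0,0,0,0,0,10]]}}

```text
clock: 13.8
position: [0.5442, -0.0292, 0.1036]
eef_rot: [3.141, 0.0, 1.485]
force: [-3.2, 0.0, 7.8]
grip_width: 0.0259
```

{"fn": "step_arm", "kwargs": {"targets": [[0,0,0,0,0,0,60],[0,0,0,0,0,0,60],[0,0,0,0,0,0,60],[0,0,0,0,0,0,60],[0,0,0,0,0,-0.5,60],[0,0,0,0,0,-0.8,60],[0,0,0,0,0,-0.8,60],[0,0,0,-0.55,0,0,60],[0,0,0,-0.97,0,0,60],[0,0,0,-0.97,0,0,60],[0,0,0,-0.97,0.03,0,60],[0,0,0,-0.97,0,0,60],[0,0,0,0,0,0,60],[0,0,0,0,0,0,60]]}}

```text
clock: 15.2
position: [0.5366, -0.1182, 0.144]
eef_rot: [-3.141, -0.0, 1.484]
force: [-0.6, -0.3, 0.3]
grip_width: 0.06
```

Run:
```python
from h import *
d=manip.get_image("wrist"); cv2.imwrite("pics/w6.png",d["image"][:,:,::-1])
t=manip.get_image("scene"); crop(t,240,140,160,120,5,"s6.png")
t=manip.get_image("top"); crop(t,210,160,120,90,6,"t6.png")
s=manip.read_state(); print(s["clock"],s["position"].round(4),s["eef_rot"].round(4),s["force"].round(2),s["q"])
```

```text
15.35 [ 0.5371 -0.1163  0.1442] [-3.1413e+00 -7.0000e-04  1.4870e+00] [-0.16  0.42 -0.08] [ 0.23863926  0.3646896  -0.09020378  1.87301016  0.03999991  0.90598611
  0.0458222 ]
```

View pics/w6.png

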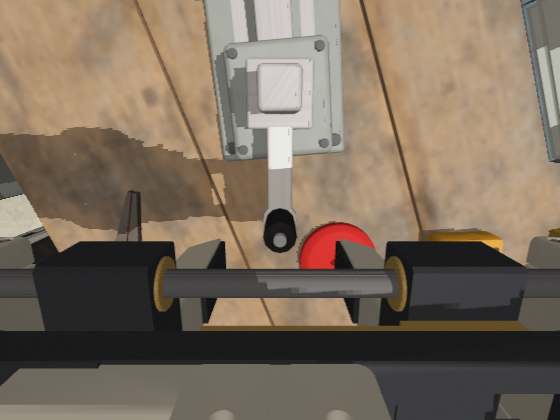

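View pics/s6.png

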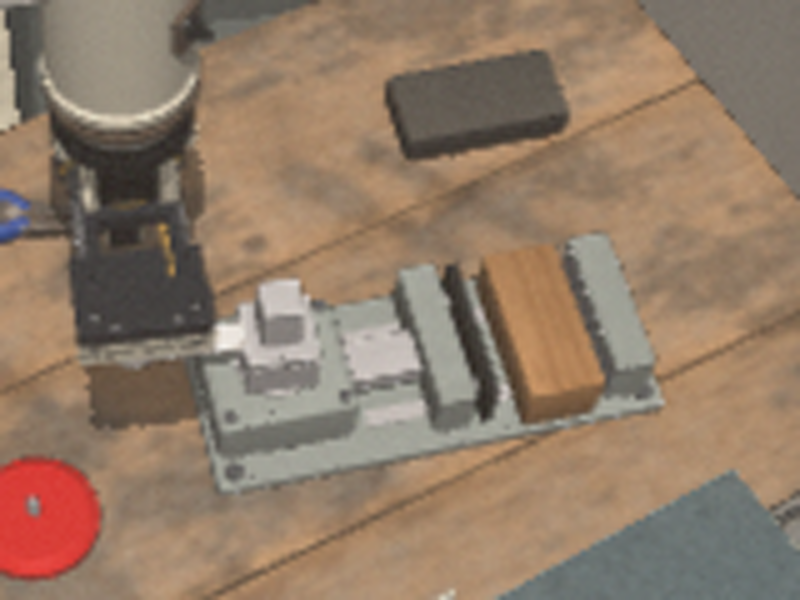

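Run:
```python
from h import *
d=manip.get_image("wrist"); crop(d,235,40,90,70,8,"w6a.png"); crop(d,245,190,70,70,8,"w6b.png")
print("hub",ray(d,280,88,.136),"knob",ray(d,280.5,239,.1375)); print(pose()[0])
```

```text
hub [ 0.54536472 -0.0259084   0.136     ] knob [ 0.53816352 -0.11587097  0.1375    ]
[ 0.53718105 -0.11632414  0.14429701]
```

View pics/w6b.png

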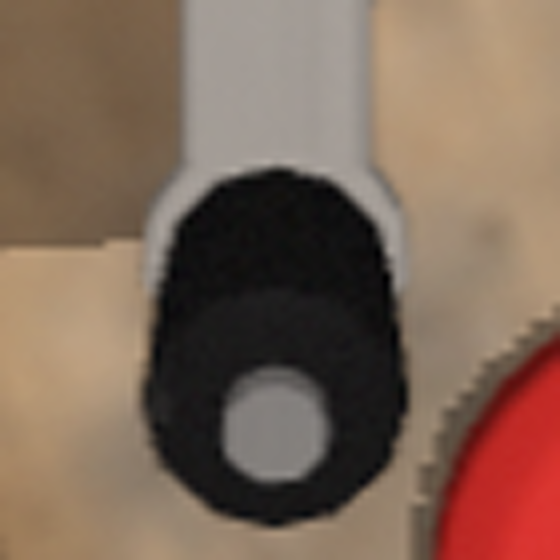

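View pics/w6a.png

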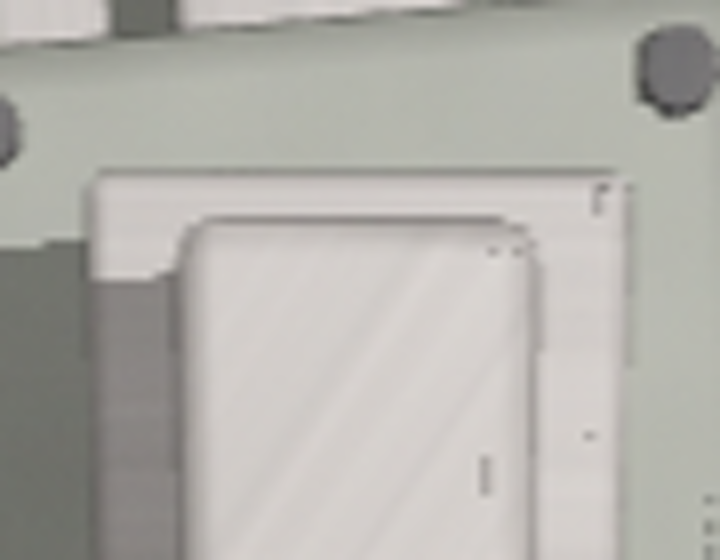

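{"fn": "step_arm", "kwargs": {"targets": [[0,0,0,0,0,0.7,50],[0,0,0,0,0,0.8,50],[0,0,0,0,0,0.6,50],[0,0,0,0,0,0,10],[0,0,0,0,0,0,10],[0,0,0,0,0,0,10],[0,0,0,0,0,0,10],[0,0,0,0,0,0,10],[0,0,0,0,0,0,10]]}}

```text
clock: 16.3
position: [0.5376, -0.1178, 0.1029]
eef_rot: [3.14, 0.0, 1.485]
force: [0.4, -0.1, 1.6]
grip_width: 0.0208
```

```bash
cat > ang.py <<'E'
from h import *
a=[]
for i in range(3):
    manip.get_image("wrist"); s=manip.read_state(); a.append([*s["position"],*s["force"]])
print(s["clock"],np.mean(a,0).round(4),s["eef_rot"],s["grip_width"])
E
python3 ang.py
python3 - <<'E'
import numpy as np
# chord steps, tool yaw 1.485 fixed; tool x=(c,s), tool y=(s,-c)
th=1.485; n=28; 
a=-1.6566-0.11*np.arange(n+1); P=.09*np.c_[np.cos(a),np.sin(a)]
D=np.diff(P,axis=0)/.02
X=np.array([np.cos(th),np.sin(th)]);Y=np.array([np.sin(th),-np.cos(th)])
for i in range(n): print(i,[round(float(D[i]@X),3),round(float(D[i]@Y),3)], (P[i+1]).round(4))
E
```

```text
16.45 [ 0.5375 -0.1178  0.1029 -0.0314 -0.5113  0.851 ] [3.14067980e+00 2.32662378e-04 1.48517878e+00] 0.020698969101444743
0 [0.027, -0.494] [-0.0175 -0.0883]
1 [0.081, -0.488] [-0.0271 -0.0858]
2 [0.134, -0.476] [-0.0364 -0.0823]
3 [0.186, -0.459] [-0.0452 -0.0778]
4 [0.235, -0.435] [-0.0534 -0.0724]
5 [0.281, -0.407] [-0.0611 -0.0661]
6 [0.324, -0.374] [-0.068 -0.059]
7 [0.363, -0.336] [-0.074  -0.0512]
8 [0.398, -0.294] [-0.0792 -0.0428]
9 [0.428, -0.248] [-0.0834 -0.0338]
10 [0.453, -0.2] [-0.0866 -0.0244]
11 [0.472, -0.149] [-0.0888 -0.0148]
12 [0.485, -0.096] [-0.0899 -0.0049]
13 [0.493, -0.042] [-0.0899  0.0049]
14 [0.495, 0.012] [-0.0888  0.0148]
15 [0.49, 0.066] [-0.0866  0.0244]
16 [0.48, 0.12] [-0.0834  0.0338]
17 [0.464, 0.172] [-0.0792  0.0428]
18 [0.442, 0.222] [-0.074   0.0512]
19 [0.415, 0.269] [-0.068  0.059]
20 [0.383, 0.313] [-0.0611  0.0661]
21 [0.347, 0.353] [-0.0534  0.0724]
22 [0.306, 0.389] [-0.0452  0.0778]
23 [0.261, 0.42] [-0.0364  0.0823]
24 [0.214, 0.446] [-0.0271  0.0858]
25 [0.163, 0.467] [-0.0175  0.0883]
26 [0.111, 0.482] [-0.0077  0.0897]
27 [0.058, 0.491] [0.0022 0.09  ]
```

{"fn": "step_arm", "kwargs": {"targets": [[0,0,0,0.027,-0.494,0,10],[0,0,0,0.081,-0.488,0,10],[0,0,0,0.134,-0.476,0,10]]}}

```text
clock: 16.75
position: [0.5109, -0.1117, 0.1036]
eef_rot: [3.134, 0.001, 1.484]
force: [6.3, -3.9, -1.5]
grip_width: 0.0208
```

{"fn": "step_arm", "kwargs": {"targets": [[0,0,0,0.186,-0.459,0,10],[0,0,0,0.235,-0.435,0,10],[0,0,0,0.281,-0.407,0,10]]}}

```text
clock: 17.05
position: [0.4854, -0.0962, 0.1035]
eef_rot: [3.136, 0.002, 1.484]
force: [5.8, -5.9, -0.7]
grip_width: 0.0211
```

{"fn": "step_arm", "kwargs": {"targets": [[0,0,0,0.324,-0.374,0,10],[0,0,0,0.363,-0.336,0,10]]}}

```text
clock: 17.25
position: [0.4718, -0.0816, 0.1034]
eef_rot: [3.137, 0.003, 1.483]
force: [4.6, -6.5, -0.3]
grip_width: 0.0208
```

{"fn": "step_arm", "kwargs": {"targets": [[0,0,0,0.398,-0.294,0,10],[0,0,0,0.428,-0.248,0,10]]}}

```text
clock: 17.45
position: [0.4618, -0.0643, 0.1032]
eef_rot: [3.138, 0.003, 1.483]
force: [2.5, -8.0, 1.2]
grip_width: 0.021
```

{"fn": "step_arm", "kwargs": {"targets": [[0,0,0,0.453,-0.2,0,10]]}}

```text
clock: 17.55
position: [0.4583, -0.055, 0.1031]
eef_rot: [3.139, 0.003, 1.483]
force: [2.6, -7.8, 2.2]
grip_width: 0.021
```

{"fn": "step_arm", "kwargs": {"targets": [[0,0,0,0.472,-0.149,0,10]]}}

```text
clock: 17.65
position: [0.4558, -0.0454, 0.103]
eef_rot: [3.14, 0.003, 1.483]
force: [2.2, -8.9, 2.0]
grip_width: 0.021
```

```bash
cat > f.py <<'E'
import numpy as np,sys
rows=eval(open("log.txt").read())
c=np.array([.5452,-.0281])
for x,y,fx,fy in rows:
    r=np.array([x,y])-c; R=np.hypot(*r); a=np.arctan2(r[1],r[0])
    if a>0.5: a-=2*np.pi
    t=np.array([r[1],-r[0]])/R
    print(f"turned {-1.6566-a:.3f} R {R:.4f} Ft {-np.dot([fx,fy],t):.2f} Fr {np.dot([fx,fy],r)/R:.2f}")
E
cat > log.txt <<'E'
[(.5109,-.1117,6.3,-3.9),(.4854,-.0962,5.8,-5.9),(.4718,-.0816,4.6,-6.5),(.4618,-.0643,2.5,-8.0),(.4583,-.055,2.6,-7.8),(.4558,-.0454,2.2,-8.9),
]
E
python3 f.py
```

```text
turned 0.304 R 0.0904 Ft 7.31 Fr 1.22
turned 0.635 R 0.0906 Ft 8.25 Fr 0.61
turned 0.855 R 0.0908 Ft 7.96 Fr 0.11
turned 1.075 R 0.0909 Ft 8.33 Fr 0.89
turned 1.185 R 0.0910 Ft 8.22 Fr -0.18
turned 1.294 R 0.0911 Ft 9.16 Fr -0.47
```

{"fn": "step_arm", "kwargs": {"targets": [[0,0,0,0.485,-0.096,0,10]]}}

```text
clock: 17.75
position: [0.4543, -0.0356, 0.1029]
eef_rot: [3.14, 0.003, 1.483]
force: [1.2, -9.0, 2.8]
grip_width: 0.0206
```

{"fn": "step_arm", "kwargs": {"targets": [[0,0,0,0.493,-0.042,0,10]]}}

```text
clock: 17.85
position: [0.454, -0.0258, 0.1028]
eef_rot: [3.141, 0.003, 1.483]
force: [1.8, -9.9, 3.7]
grip_width: 0.021
```

{"fn": "step_arm", "kwargs": {"targets": [[0,0,0,0.495,0.012,0,10]]}}

```text
clock: 17.95
position: [0.4547, -0.0161, 0.1027]
eef_rot: [-3.141, 0.003, 1.483]
force: [0.1, -9.3, 4.0]
grip_width: 0.0211
```

Run:
```python
from h import *
t=manip.get_image("scene"); crop(t,270,165,110,80,7,"s7.png")
t=manip.get_image("top"); crop(t,150,160,140,80,5.5,"t7.png")
for i in range(3):
    manip.get_image("wrist"); s=manip.read_state(); print(s["position"].round(4),s["force"].round(1))
```

```text
[ 0.455  -0.0148  0.1027] [ 0.7 -6.3  3.8]
[ 0.4549 -0.0149  0.1026] [-0.5 -6.5  3.2]
[ 0.4549 -0.0149  0.1026] [ 0.1 -5.   3.3]
```

View pics/s7.png

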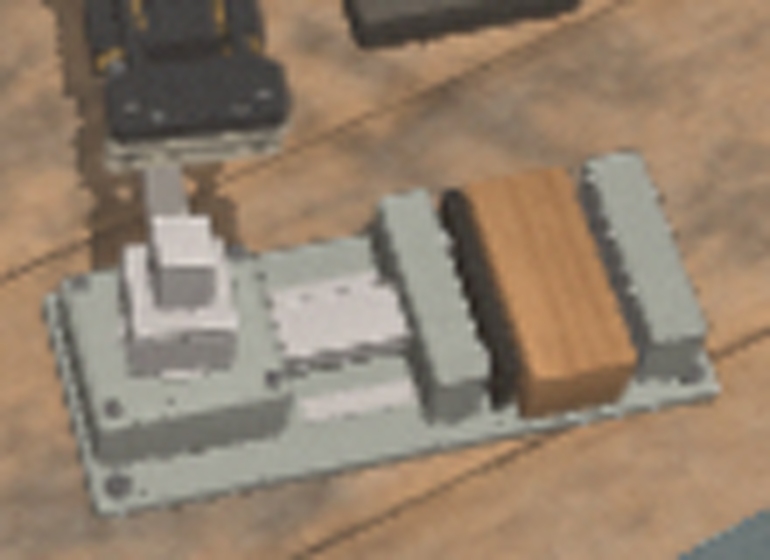

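View pics/t7.png

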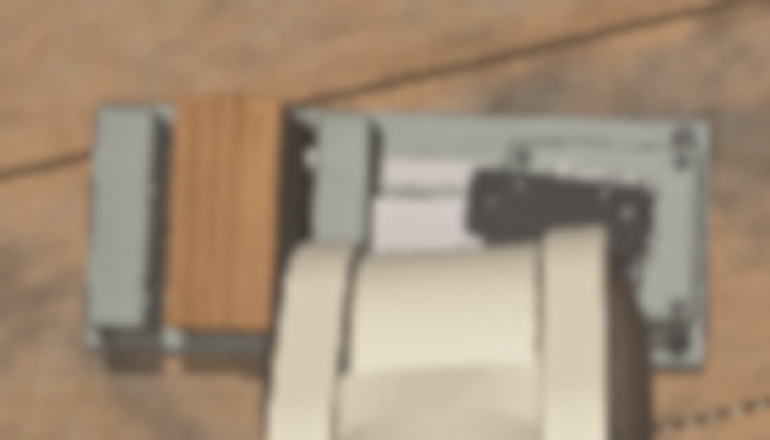

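{"fn": "step_arm", "kwargs": {"targets": [[0,0,0,0.49,0.066,0,10]]}}

```text
clock: 18.3
position: [0.4562, -0.0074, 0.1026]
eef_rot: [-3.14, 0.004, 1.482]
force: [-2.0, -8.8, 6.5]
grip_width: 0.0206
```

{"fn": "step_arm", "kwargs": {"targets": [[0,0,0,0.48,0.12,0,10]]}}

```text
clock: 18.4
position: [0.459, 0.0024, 0.1025]
eef_rot: [-3.139, 0.004, 1.482]
force: [-3.5, -8.6, 6.6]
grip_width: 0.021
```

{"fn": "step_arm", "kwargs": {"targets": [[0,0,0,0.464,0.172,0,10]]}}

```text
clock: 18.5
position: [0.4628, 0.0115, 0.1024]
eef_rot: [-3.138, 0.004, 1.483]
force: [-4.0, -9.1, 7.3]
grip_width: 0.0208
```

{"fn": "step_arm", "kwargs": {"targets": [[0,0,0,0.442,0.222,0,10]]}}

```text
clock: 18.6
position: [0.4674, 0.02, 0.1022]
eef_rot: [-3.137, 0.004, 1.483]
force: [-5.9, -8.3, 8.8]
grip_width: 0.0211
```

Run:
```python
from h import *
t=manip.get_image("scene"); crop(t,270,165,110,80,7,"s8.png")
t=manip.get_image("top"); crop(t,150,160,140,80,5.5,"t8.png")
```

```text
(no output)
```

View pics/s8.png

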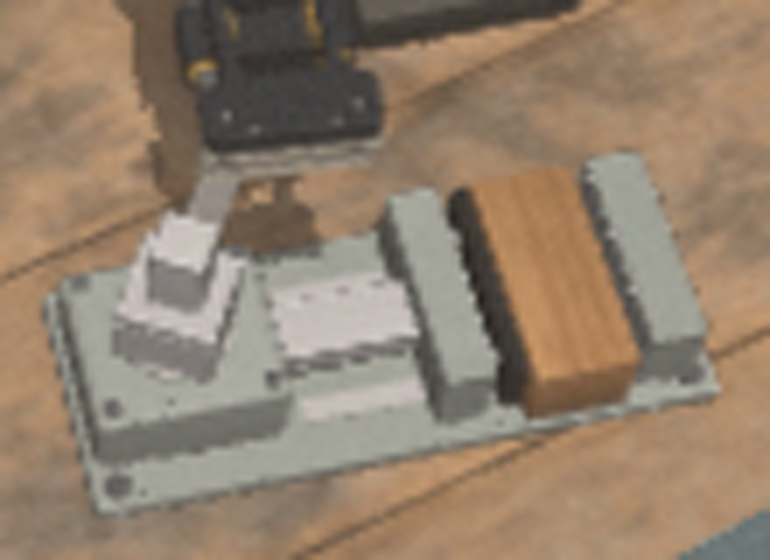

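View pics/t8.png

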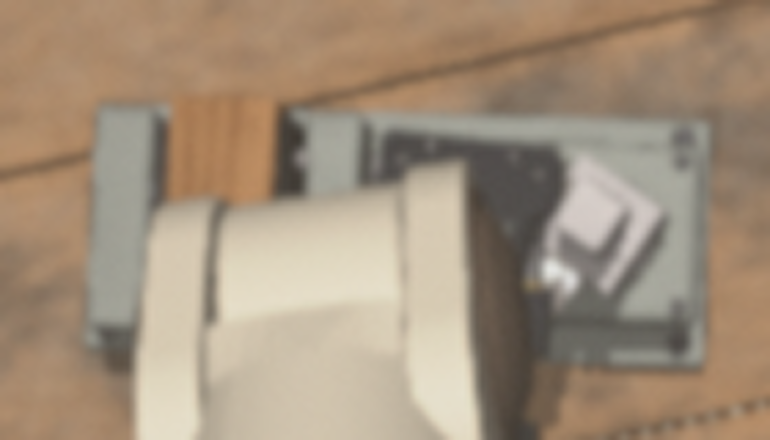

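```bash
sed -i '$d' log.txt; cat >> log.txt <<'E'
(.4543,-.0356,1.2,-9.),(.454,-.0258,1.8,-9.9),(.4547,-.0161,.1,-9.3),(.4562,-.0074,-2,-8.8),(.459,.0024,-3.5,-8.6),(.4628,.0115,-4,-9.1),(.4674,.02,-5.9,-8.3)]
E
python3 f.py
```

```text
turned 0.304 R 0.0904 Ft 7.31 Fr 1.22
turned 0.635 R 0.0906 Ft 8.25 Fr 0.61
turned 0.855 R 0.0908 Ft 7.96 Fr 0.11
turned 1.075 R 0.0909 Ft 8.33 Fr 0.89
turned 1.185 R 0.0910 Ft 8.22 Fr -0.18
turned 1.294 R 0.0911 Ft 9.16 Fr -0.47
turned 1.403 R 0.0912 Ft 9.07 Fr -0.46
turned 1.510 R 0.0912 Ft 9.85 Fr -2.05
turned 1.617 R 0.0913 Ft 9.21 Fr -1.32
turned 1.714 R 0.0914 Ft 9.02 Fr -0.05
turned 1.825 R 0.0914 Ft 9.27 Fr 0.43
turned 1.933 R 0.0914 Ft 9.93 Fr -0.34
turned 2.039 R 0.0915 Ft 10.16 Fr 0.65
```

{"fn": "step_arm", "kwargs": {"targets": [[0,0,0,0.2,0.13,-0.04,10]]}}

```text
clock: 18.8
position: [0.4701, 0.0236, 0.1027]
eef_rot: [-3.136, 0.004, 1.483]
force: [-3.6, -9.0, 2.7]
grip_width: 0.0212
```

{"fn": "step_arm", "kwargs": {"targets": [[0,0,0,0.215,0.139,0,10]]}}

```text
clock: 18.9
position: [0.4729, 0.0275, 0.1025]
eef_rot: [-3.136, 0.005, 1.483]
force: [-4.3, -7.9, 4.6]
grip_width: 0.0211
```

{"fn": "step_arm", "kwargs": {"targets": [[0,0,0,0.195,0.155,0,10]]}}

```text
clock: 19.0
position: [0.4759, 0.0313, 0.1024]
eef_rot: [-3.135, 0.005, 1.483]
force: [-6.3, -7.3, 6.4]
grip_width: 0.0212
```

{"fn": "step_arm", "kwargs": {"targets": [[0,0,0,0.188,0.158,0,10]]}}

```text
clock: 19.1
position: [0.4792, 0.0348, 0.1024]
eef_rot: [-3.135, 0.005, 1.483]
force: [-5.1, -7.4, 7.3]
grip_width: 0.0212
```

{"fn": "step_arm", "kwargs": {"targets": [[0,0,0,0.178,0.172,-0.02,10]]}}

```text
clock: 19.2
position: [0.4827, 0.0381, 0.1026]
eef_rot: [-3.134, 0.005, 1.483]
force: [-4.7, -7.8, 4.5]
grip_width: 0.021
```

{"fn": "step_arm", "kwargs": {"targets": [[0,0,0,0.169,0.181,-0.02,10]]}}

```text
clock: 19.3
position: [0.4863, 0.0412, 0.1028]
eef_rot: [-3.134, 0.005, 1.484]
force: [-5.3, -6.7, 1.7]
grip_width: 0.0211
```

{"fn": "step_arm", "kwargs": {"targets": [[0,0,0,0.158,0.19,-0.02,10]]}}

```text
clock: 19.4
position: [0.4901, 0.0441, 0.1029]
eef_rot: [-3.133, 0.005, 1.484]
force: [-6.1, -6.4, 1.6]
grip_width: 0.0208
```

{"fn": "step_arm", "kwargs": {"targets": [[0,0,0,0.148,0.199,-0.02,10]]}}

```text
clock: 19.5
position: [0.494, 0.0467, 0.1031]
eef_rot: [-3.132, 0.005, 1.484]
force: [-5.7, -6.4, -0.1]
grip_width: 0.0209
```

Run:
```python
from h import *
t=manip.get_image("scene"); crop(t,270,165,110,80,7,"s9.png")
t=manip.get_image("top"); crop(t,150,160,140,80,5.5,"t9.png")
```

```text
(no output)
```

View pics/s9.png

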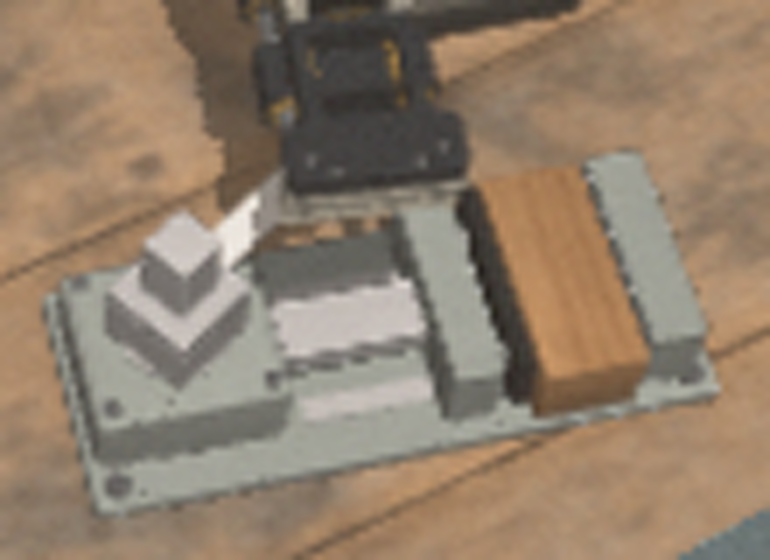

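View pics/t9.png

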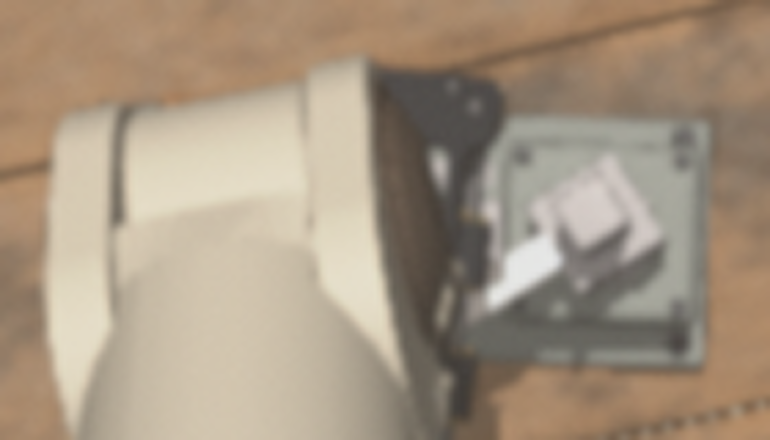

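Run:
```python
import numpy as np
th=1.484; a=-4.112-0.05*np.arange(20); P=.09*np.c_[np.cos(a),np.sin(a)]
D=np.diff(P,axis=0)/.02
X=np.array([np.cos(th),np.sin(th)]);Y=np.array([np.sin(th),-np.cos(th)])
for i in range(19): print(i,round(-1.6566-a[i+1],3),[round(float(D[i]@X),3),round(float(D[i]@Y),3)])
```

```text
0 2.505 [0.138, 0.177]
1 2.555 [0.129, 0.184]
2 2.605 [0.12, 0.19]
3 2.655 [0.11, 0.196]
4 2.705 [0.1, 0.201]
5 2.755 [0.09, 0.206]
6 2.805 [0.08, 0.21]
7 2.855 [0.069, 0.214]
8 2.905 [0.058, 0.217]
9 2.955 [0.047, 0.22]
10 3.005 [0.036, 0.222]
11 3.055 [0.025, 0.224]
12 3.105 [0.014, 0.225]
13 3.155 [0.003, 0.225]
14 3.205 [-0.009, 0.225]
15 3.255 [-0.02, 0.224]
16 3.305 [-0.031, 0.223]
17 3.355 [-0.042, 0.221]
18 3.405 [-0.053, 0.219]
```

{"fn": "step_arm", "kwargs": {"targets": [[0,0,0,0.138,0.177,-0.01,10]]}}

```text
clock: 19.7
position: [0.4973, 0.0489, 0.103]
eef_rot: [-3.132, 0.005, 1.484]
force: [-5.6, -7.7, 0.3]
grip_width: 0.0211
```

{"fn": "step_arm", "kwargs": {"targets": [[0,0,0,0.129,0.184,-0.01,10]]}}

```text
clock: 19.8
position: [0.5012, 0.051, 0.1032]
eef_rot: [-3.132, 0.005, 1.483]
force: [-6.0, -6.5, -1.6]
grip_width: 0.0212
```

{"fn": "step_arm", "kwargs": {"targets": [[0,0,0,0.12,0.19,-0.01,10]]}}

```text
clock: 19.9
position: [0.5051, 0.053, 0.1032]
eef_rot: [-3.131, 0.005, 1.484]
force: [-6.0, -7.7, -2.1]
grip_width: 0.0207
```

{"fn": "step_arm", "kwargs": {"targets": [[0,0,0,0.11,0.196,-0.01,10]]}}

```text
clock: 20.0
position: [0.509, 0.0548, 0.1032]
eef_rot: [-3.131, 0.006, 1.483]
force: [-5.5, -7.0, -2.5]
grip_width: 0.0209
```

```bash
sed -i 's/]$/,/' log.txt; cat >> log.txt <<'E'
(.4701,.0236,-3.6,-9),(.4729,.0275,-4.3,-7.9),(.4759,.0313,-6.3,-7.3),(.4792,.0348,-5.1,-7.4),(.4827,.0381,-4.7,-7.8),(.4863,.0412,-5.3,-6.7),(.4901,.0441,-6.1,-6.4),(.494,.0467,-5.7,-6.4),(.4973,.0489,-5.6,-7.7),(.5012,.051,-6,-6.5),(.5051,.053,-6,-7.7),(.509,.0548,-5.5,-7)]
E
python3 f.py | tail -13;  python3 - <<'E'
from h import *
t=manip.get_image("scene"); crop(t,310,165,80,60,10,"s10.png")
E
```

```text
turned 2.039 R 0.0915 Ft 10.16 Fr 0.65
turned 2.088 R 0.0912 Ft 9.45 Fr -2.14
turned 2.141 R 0.0912 Ft 8.88 Fr -1.41
turned 2.194 R 0.0913 Ft 9.64 Fr 0.03
turned 2.246 R 0.0912 Ft 8.88 Fr -1.41
turned 2.299 R 0.0910 Ft 8.77 Fr -2.45
turned 2.351 R 0.0909 Ft 8.38 Fr -1.67
turned 2.404 R 0.0908 Ft 8.73 Fr -1.39
turned 2.456 R 0.0906 Ft 8.32 Fr -2.06
turned 2.499 R 0.0907 Ft 8.82 Fr -3.58
turned 2.548 R 0.0905 Ft 8.40 Fr -2.76
turned 2.597 R 0.0905 Ft 8.79 Fr -4.24
turned 2.644 R 0.0905 Ft 7.84 Fr -4.21
```

View pics/s10.png

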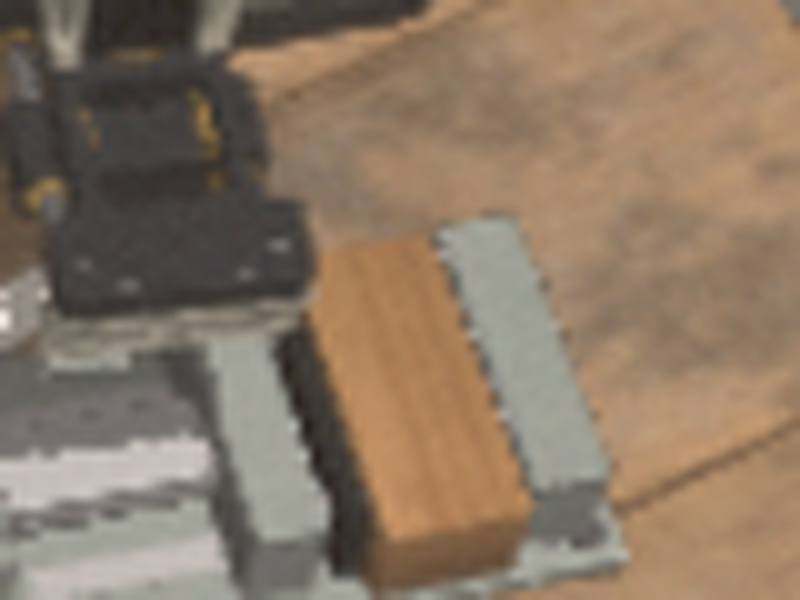

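{"fn": "step_arm", "kwargs": {"targets": [[0,0,0,0.08,0.21,0,10]]}}

```text
clock: 20.15
position: [0.5128, 0.0563, 0.1031]
eef_rot: [-3.13, 0.005, 1.484]
force: [-6.5, -5.9, -1.5]
grip_width: 0.0208
```

{"fn": "step_arm", "kwargs": {"targets": [[0,0,0,0.08,0.21,0,10]]}}

```text
clock: 20.25
position: [0.5171, 0.0578, 0.1031]
eef_rot: [-3.13, 0.005, 1.484]
force: [-7.9, -5.7, -0.7]
grip_width: 0.0205
```

{"fn": "step_arm", "kwargs": {"targets": [[0,0,0,0.075,0.212,0,10]]}}

```text
clock: 20.35
position: [0.521, 0.059, 0.103]
eef_rot: [-3.129, 0.005, 1.484]
force: [-9.3, -6.2, 0.7]
grip_width: 0.021
```

{"fn": "step_arm", "kwargs": {"targets": [[0,0,0,0.064,0.214,0,10]]}}

```text
clock: 20.45
position: [0.5249, 0.06, 0.1029]
eef_rot: [-3.128, 0.005, 1.484]
force: [-10.1, -5.2, 1.6]
grip_width: 0.0213
```

```bash
sed -i 's/]$/,/' log.txt; cat >> log.txt <<'E'
(.5128,.0563,-6.5,-5.9),(.5171,.0578,-7.9,-5.7),(.521,.059,-9.3,-6.2),(.5249,.06,-10.1,-5.2)]
E
python3 f.py | tail -6
```

```text
turned 2.597 R 0.0905 Ft 8.79 Fr -4.24
turned 2.644 R 0.0905 Ft 7.84 Fr -4.21
turned 2.689 R 0.0904 Ft 8.18 Fr -3.18
turned 2.740 R 0.0904 Ft 9.28 Fr -2.96
turned 2.785 R 0.0904 Ft 10.62 Fr -3.48
turned 2.829 R 0.0904 Ft 11.01 Fr -2.80
```

{"fn": "step_arm", "kwargs": {"targets": [[0,0,0,0.047,0.218,0,10]]}}

```text
clock: 20.55
position: [0.5289, 0.0607, 0.1028]
eef_rot: [-3.127, 0.005, 1.484]
force: [-10.1, -4.9, 1.6]
grip_width: 0.0209
```

{"fn": "step_arm", "kwargs": {"targets": [[0,0,0,0.036,0.221,0,10]]}}

```text
clock: 20.65
position: [0.533, 0.0614, 0.1028]
eef_rot: [-3.126, 0.005, 1.485]
force: [-12.3, -5.2, 3.3]
grip_width: 0.021
```

{"fn": "step_arm", "kwargs": {"targets": [[0,0,0,0.025,0.224,0,10]]}}

```text
clock: 20.75
position: [0.5371, 0.0618, 0.1027]
eef_rot: [-3.126, 0.005, 1.485]
force: [-13.3, -3.3, 3.9]
grip_width: 0.0208
```

```bash
sed -i 's/]$/,/' log.txt; cat >> log.txt <<'E'
(.5289,.0607,-10.1,-4.9),(.533,.0614,-12.3,-5.2),(.5371,.0618,-13.3,-3.3)]
E
python3 f.py | tail -5
python3 - <<'E'
from h import *
t=manip.get_image("scene"); crop(t,310,165,80,60,10,"s11.png")
for i in range(4):
    manip.get_image("wrist"); s=manip.read_state(); print(s["position"].round(4),s["force"].round(1))
E
```

```text
turned 2.785 R 0.0904 Ft 10.62 Fr -3.48
turned 2.829 R 0.0904 Ft 11.01 Fr -2.80
turned 2.874 R 0.0903 Ft 10.82 Fr -3.00
turned 2.920 R 0.0903 Ft 12.89 Fr -3.49
turned 2.966 R 0.0903 Ft 13.54 Fr -2.09
[0.5376 0.0619 0.1027] [-11.9  -4.3   2.2]
[0.5376 0.0618 0.1027] [-10.4  -4.7   2.8]
[0.5376 0.0618 0.1028] [-11.1  -3.5   2.6]
[0.5376 0.0618 0.1028] [-10.7  -4.4   1.9]
```

View pics/s11.png

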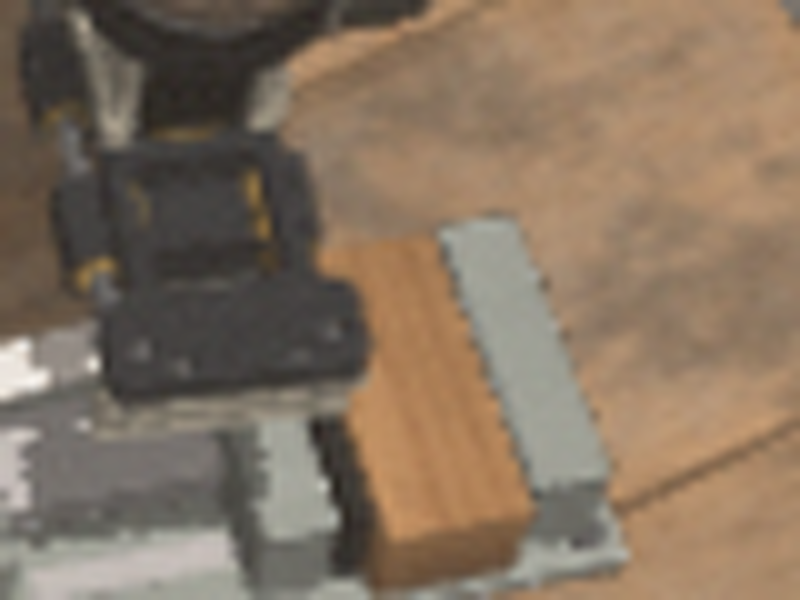

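{"fn": "step_arm", "kwargs": {"targets": [[0,0,0,0,0,0,50],[0,0,0,0,0,0,50],[0,0,0,0,0,0,50],[0,0,0,0,0,0,50],[0,0,0,0,0,-0.4,60],[0,0,0,0,0,-0.9,60],[0,0,0,0,0,-0.9,60],[0,0,-0.028,0,0,0,60],[0,0,-0.028,0,0,0,60],[0,0,0,0,0,0,60],[0,0,0,0,0,0,60]]}}

```text
clock: 22.1
position: [0.5467, 0.064, 0.1503]
eef_rot: [3.14, -0.0, 1.659]
force: [-0.6, -1.1, -0.9]
grip_width: 0.06
```

```bash
python3 ang.py
python3 - <<'E'
from h import *
d=manip.get_image("wrist"); cv2.imwrite("pics/w12.png",d["image"][:,:,::-1])
t=manip.get_image("top"); crop(t,150,160,140,80,5.5,"t12.png")
t=manip.get_image("scene"); crop(t,265,160,120,90,6.5,"s12.png")
E
```

```text
22.25 [ 0.5464  0.064   0.1499 -0.2087 -0.1572  0.2185] [ 3.14136894e+00 -6.93468640e-05  1.65986771e+00] 0.06011701255243625
```

View pics/w12.png

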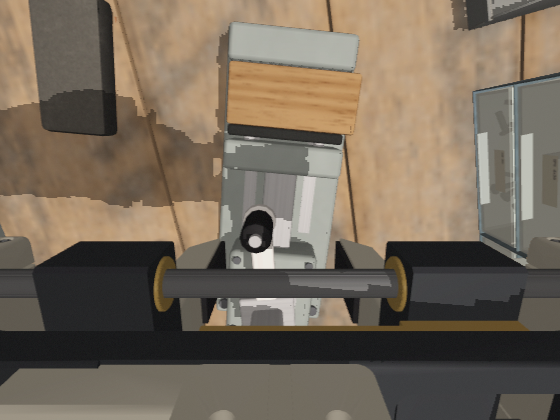

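View pics/t12.png

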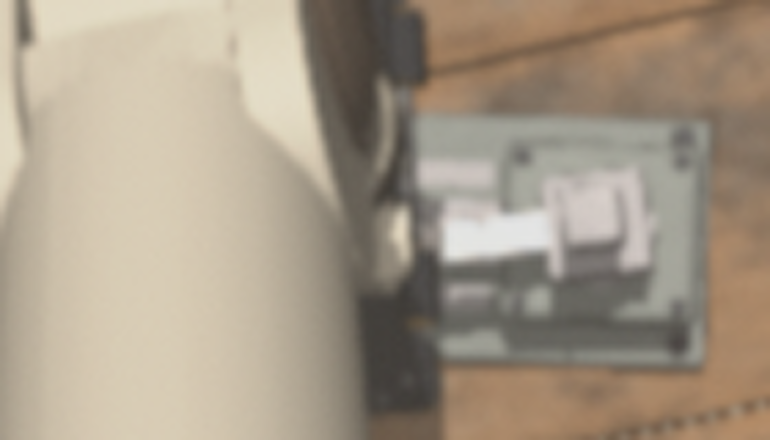

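View pics/s12.png

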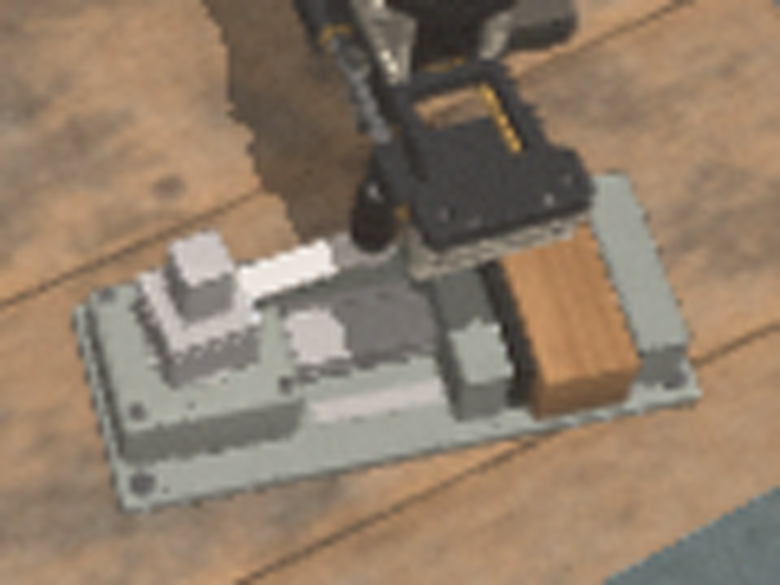

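Run:
```python
from h import *
d=manip.get_image("wrist"); crop(d,215,180,90,80,8,"w12b.png"); crop(d,210,10,160,130,5,"w12a.png")
k=ray(d,255.5,241,.1375); print(k); r=k[:2]-[.545,-.0275]; print(np.hypot(*r),np.arctan2(r[1],r[0]))
```

```text
[0.53104449 0.05977172 0.1375    ]
0.08838048534226021 1.7293626389244234
```

View pics/w12b.png

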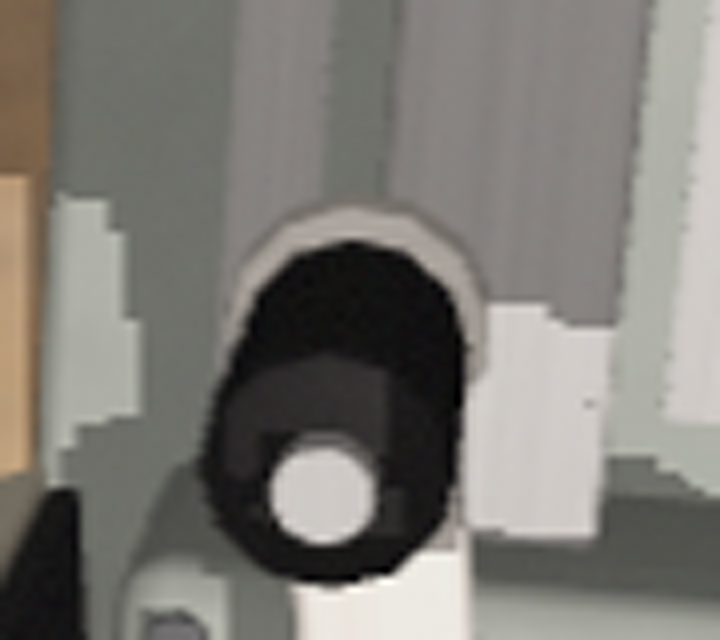

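View pics/w12a.png

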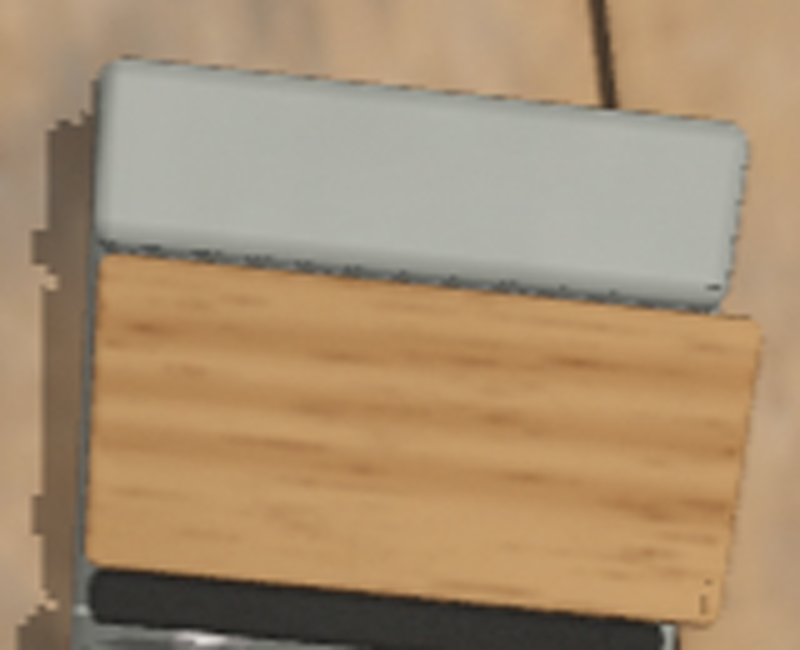

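Run:
```python
from h import *
d=manip.get_image("wrist")
k=ray(d,256.2,237.0,.1375); print(k); r=k[:2]-[.545,-.0275]; print(np.hypot(*r),np.arctan2(r[1],r[0]))
# arm end cap (round, 18 wide?) at z .098: left 232 right 485, top 205 
for p in[(232,330),(485,330),(358,205)]: print(ray(d,215+p[0]/8,180+p[1]/8,.098))
# hub block in image lower: arm edges at row ~ 262
```

```text
[0.53129096 0.06259966 0.1375    ]
0.09113664082407492 1.7217923533601858
[0.51895564 0.06007277 0.098     ]
[0.5434715 0.062309  0.098    ]
[0.53024286 0.07369929 0.098     ]
```

{"fn": "step_arm", "kwargs": {"targets": [[0,0,-0.019,0,0,0,60],[0,0,0,-0.91,-0.15,0,60],[0,0,0,-0.9,-0.15,0,60],[0,0,0,-0.9,-0.15,0,60],[0,0,0,-0.9,-0.15,0,60],[0,0,0,-0.9,-0.15,0,60],[0,0,0,0,0,0,60],[0,0,0,0,0,0,60],[0,0,0,0,0,0,60]]}}

```text
clock: 23.4
position: [0.5448, -0.0258, 0.1496]
eef_rot: [3.141, -0.001, 1.722]
force: [0.6, 0.9, 0.6]
grip_width: 0.0602
```

```bash
python3 ang.py
python3 - <<'E'
from h import *
d=manip.get_image("wrist"); crop(d,150,60,260,200,3,"w13.png")
E
```

```text
23.55 [ 0.5448 -0.0259  0.1496  0.0029  0.4521 -0.0987] [ 3.14155647e+00 -4.52798950e-04  1.72274614e+00] 0.05986391749502323
```

View pics/w13.png

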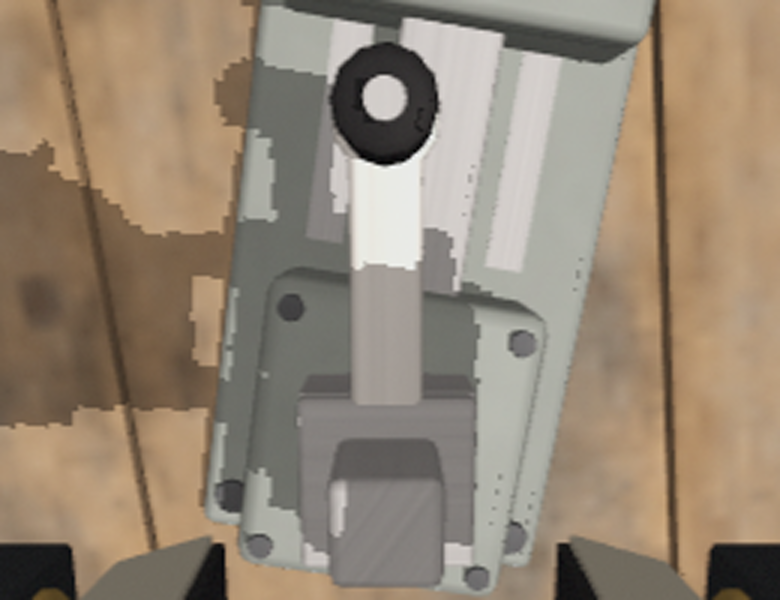

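{"fn": "step_arm", "kwargs": {"targets": [[0,0,0,0,0,0.6,60],[0,0,0,0,0,0.8,55],[0,0,0,0,0,0.6,50],[0,0,0,0,0,0.3,50],[0,0,0,0,0,0,50],[0,0,0,0,0,0,50]]}}

```text
clock: 24.2
position: [0.5449, -0.0274, 0.1036]
eef_rot: [3.142, -0.0, 1.721]
force: [0.3, 0.4, 0.5]
grip_width: 0.0501
```

{"fn": "step_arm", "kwargs": {"targets": [[0,0,0,0,0,0,10],[0,0,0,0,0,0,10],[0,0,0,0,0,0,10],[0,0,0,0,0,0,10],[0,0,0,0,0,0,10],[0,0,0,0,0,0,10]]}}

```text
clock: 24.8
position: [0.5446, -0.0276, 0.1039]
eef_rot: [-3.141, 0.0, 1.721]
force: [-2.6, -1.2, 5.3]
grip_width: 0.0258
```

{"fn": "step_arm", "kwargs": {"targets": [[0,0,0,0,0,-0.1,10],[0,0,0,0,0,-0.15,10],[0,0,0,0,0,-0.15,10],[0,0,0,0,0,-0.15,10]]}}

```text
clock: 25.2
position: [0.5445, -0.0274, 0.1144]
eef_rot: [-3.141, -0.0, 1.721]
force: [1.7, -1.2, -5.8]
grip_width: 0.0259
```

{"fn": "step_arm", "kwargs": {"targets": [[0,0,0,0,0,-0.2,10],[0,0,0,0,0,-0.3,10],[0,0,0,0,0,-0.4,10],[0,0,0,0,0,-0.5,10],[0,0,0,0,0,-0.6,10],[0,0,0,0,0,-0.4,10],[0,0,0,0,0,0,10]]}}

```text
clock: 25.9
position: [0.5461, -0.0274, 0.1646]
eef_rot: [3.138, 0.001, 1.721]
force: [0.6, -0.1, -3.0]
grip_width: 0.0259
```

```bash
python3 ang.py
python3 - <<'E'
from h import *
d=manip.get_image("wrist"); cv2.imwrite("pics/w14.png",d["image"][:,:,::-1])
E
```

```text
26.05 [ 0.5449 -0.0275  0.163  -0.0876 -0.4282 -3.0399] [-3.14116045e+00 -8.28183299e-05  1.72093013e+00] 0.025867697953471
```

View pics/w14.png

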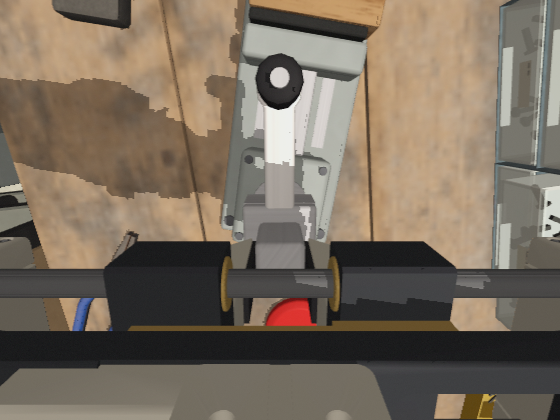

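{"fn": "step_arm", "kwargs": {"targets": [[0,0,0,-0.5,-0.16,0,10],[0,0,0,-0.9,-0.29,0,10],[0,0,0,-0.95,-0.307,0,10],[0,0,0,-0.95,-0.307,0,10],[0,0,0,-0.95,-0.307,0,10],[0,0,0,-0.95,-0.307,0,10],[0,0,0,-0.95,-0.307,0,10],[0,0,0,-0.95,-0.307,0,10],[0,0,0,-0.95,-0.307,0,10],[0,0,0,-0.95,-0.307,0,10],[0,0,0,-0.95,-0.307,0,10],[0,0,0,-0.95,-0.307,0,10],[0,0,0,-0.95,-0.307,0,10],[0,0,0,-0.95,-0.307,0,10],[0,0,0,-0.9,-0.29,0,10],[0,0,0,-0.45,-0.136,0,10],[0,0,0,0,0,0,10],[0,0,0,0,0,0,10]]}}

```text
clock: 27.9
position: [0.4968, -0.32, 0.1622]
eef_rot: [-3.141, -0.001, 1.721]
force: [-0.2, -0.5, -3.6]
grip_width: 0.0263
```

```bash
python3 ang.py
python3 - <<'E'
from h import *
d=manip.get_image("wrist"); cv2.imwrite("pics/w15.png",d["image"][:,:,::-1])
t=manip.get_image("scene"); crop(t,130,160,130,100,6,"s15.png")
E
```

```text
28.05 [ 0.4973 -0.3194  0.1624  0.6115  0.0862 -3.31  ] [ 3.14145110e+00 -8.14456397e-04  1.72292890e+00] 0.025944968248482636
```

View pics/w15.png

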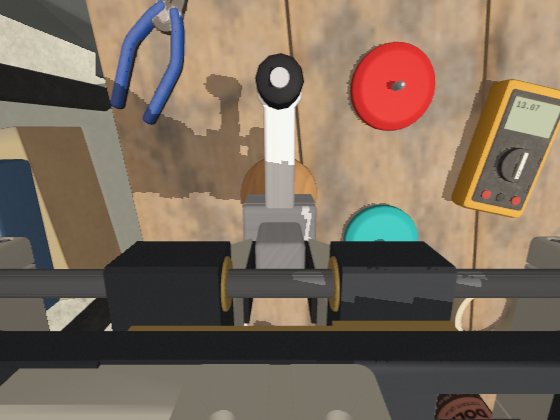

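View pics/s15.png

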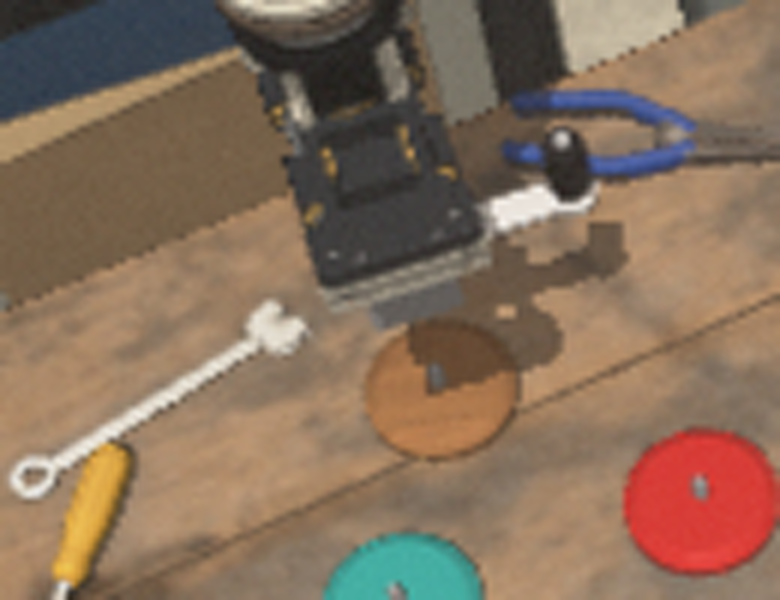

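Run:
```python
from h import *
t=manip.get_image("scene")
print(ray(t,130+433/6,160+366/6,.033),ray(t,130+443/6,160+388/6,.012))
# same camera's offset on known: spindle shoulder from scene earlier (.545,-.025)
```

```text
[ 0.49657706 -0.31874925  0.033     ] [ 0.49899213 -0.31703193  0.012     ]
```

{"fn": "step_arm", "kwargs": {"targets": [[0,0,0,-0.04,0,0.5,10],[0,0,0,0,0,0.9,10],[0,0,0,0,0,0.9,10],[0,0,0,0,0,0.8,10],[0,0,0,0,0,0.5,10],[0,0,0,0,0,0.4,10],[0,0,0,0,0,0,10]]}}

```text
clock: 28.9
position: [0.4964, -0.3212, 0.0814]
eef_rot: [-3.14, -0.001, 1.721]
force: [-0.5, 0.2, -2.6]
grip_width: 0.0258
```

{"fn": "step_arm", "kwargs": {"targets": [[0,0,0,0,0,0.15,10],[0,0,0,0,0,0.15,10],[0,0,0,0,0,0.15,10],[0,0,0,0,0,0,10]]}}

```text
clock: 29.3
position: [0.4969, -0.3216, 0.0735]
eef_rot: [-3.141, -0.0, 1.721]
force: [-0.3, 0.6, -4.0]
grip_width: 0.0257
```

{"fn": "step_arm", "kwargs": {"targets": [[0,0,0,0,0,0.15,10],[0,0,0,0,0,0.15,10],[0,0,0,0,0,0.15,10],[0,0,0,0,0,0,10]]}}

```text
clock: 29.7
position: [0.4966, -0.3214, 0.064]
eef_rot: [-3.141, -0.001, 1.721]
force: [-0.6, -0.1, -3.4]
grip_width: 0.0255
```

{"fn": "step_arm", "kwargs": {"targets": [[0,0,0,0,0,0.1,10],[0,0,0,0,0,0.1,10],[0,0,0,0,0,0.1,10],[0,0,0,0,0,0,10]]}}

```text
clock: 30.1
position: [0.4968, -0.3215, 0.0582]
eef_rot: [-3.141, -0.0, 1.721]
force: [0.6, 0.3, -2.9]
grip_width: 0.0253
```

{"fn": "step_arm", "kwargs": {"targets": [[0,0,0,0,0,0.05,10],[0,0,0,0,0,0.03,10],[0,0,0,0,0,0,10]]}}

```text
clock: 30.4
position: [0.4971, -0.3217, 0.0571]
eef_rot: [3.141, 0.0, 1.721]
force: [0.3, -0.5, -2.7]
grip_width: 0.026
```

{"fn": "step_arm", "kwargs": {"targets": [[0,0,0,0,0,0.03,10],[0,0,0,0,0,0.02,10],[0,0,0,0,0,0,10]]}}

```text
clock: 30.7
position: [0.4971, -0.322, 0.057]
eef_rot: [3.141, 0.001, 1.721]
force: [-2.9, 1.0, 4.0]
grip_width: 0.0258
```

Contact at the expected seated height. I release it and rise.

{"fn": "step_arm", "kwargs": {"targets": [[0,0,0,0,0,0,60],[0,0,0,0,0,0,60],[0,0,0,0,0,0,60],[0,0,0,0,0,0,60],[0,0,0,0,0,-0.4,60],[0,0,0,0,0,-0.8,60],[0,0,0,0,0,-1,60],[0,0,0,0,0,-1,60],[0,0,0,0,0,-1,60],[0,0,0,0,0,-1,60],[0,0,0,-1,0,-0.5,60],[0,0,0,-1,0,0,60],[0,0,0,-1,0,0,60],[0,0,0,-1,0,0,60],[0,0,0,0,0,0,60],[0,0,0,0,0,0,60]]}}

```text
clock: 32.3
position: [0.5088, -0.4005, 0.1701]
eef_rot: [-3.142, -0.001, 1.72]
force: [0.5, -0.2, 1.0]
grip_width: 0.06
```

```bash
python3 ang.py
python3 - <<'E'
from h import *
d=manip.get_image("wrist"); cv2.imwrite("pics/w16.png",d["image"][:,:,::-1])
t=manip.get_image("scene"); cv2.imwrite("pics/s16f.png",t["image"][:,:,::-1]); crop(t,150,160,240,100,3.3,"s16.png")
t=manip.get_image("top"); crop(t,140,150,160,100,5,"t16.png")
E
```

```text
32.45 [ 0.5092 -0.3993  0.17    0.4601  0.1864  0.2479] [ 3.14146829e+00 -9.82365963e-04  1.72251048e+00] 0.05961696636163118
```

View pics/w16.png

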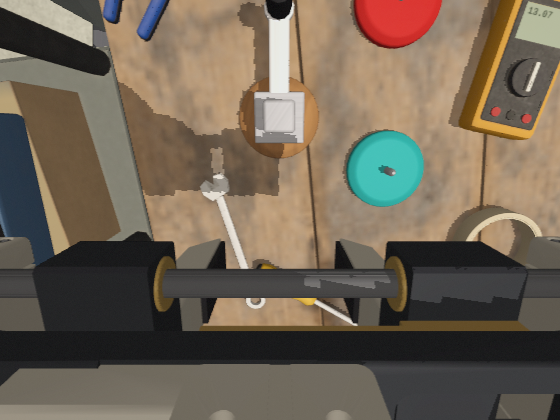

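View pics/s16.png

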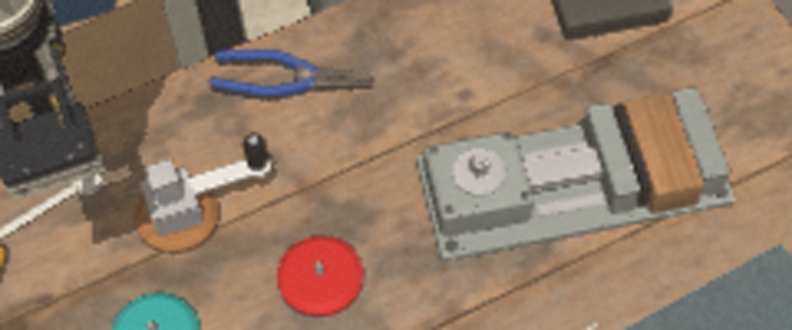

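View pics/t16.png

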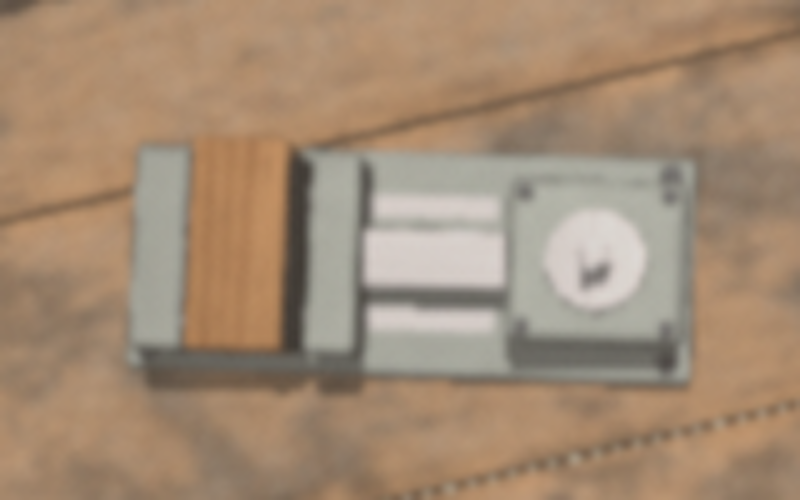

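Run:
```python
from h import *
print(manip.job_done())
```

```text
the job is handed in; nothing more can be done
None
```

I fitted the crank on the spindle, wound it clockwise until the block was gripped, put it back on the wooden stand and handed the job in at about 32.5 s of the 72 s.

- **Fitting:** The crank slid down without resistance until the hub met the shoulder, with about 10 N of press, at the height expected for fully home.
- **Winding:** I turned it by the knob. The tangential force ran at about 8.4 N while the jaw was free and rose from about 2.7 rad. I stopped at 13.5 N, about 2.95 rad by the tool position.
- **Returning the crank:** It came off cleanly and touched down at the seated height. The last pictures show it centred and looking flat on the brown stand. They also show the block tight between pad and fixed jaw, the spindle bare and the other things in view where they were.

**Checks that disagreed:**
- **Clamping force:** The force rise suggests about 46 N, while the turning angle suggests about 30 N. Both are inside the 25 to 60 N band, but I had no direct reading.
- **Free-running force:** It was higher than the 6 N stated, probably from my hand pressing on the knob.
- **Turn after release:** The camera put the crank about 0.06 rad short of the tool reading, within the socket's play plus finger give.

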